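Fill the round bottle tub and put the cap key in its tray

TASK

Fill up the scent set: take the three aluminium bottles out of the sloping wooden rack and set them down upright, without dropping them, in the three empty places of the round steel tub, so that all seven bottles stand on its floor closely packed, six round one. Then turn the dark steel cap key to match its cutout in the grey tray and press it fully home. Leave the four bottles that are already in the tub in it, tip nothing over, and leave the other things on the bench alone.

Things in the scene. Friction and masses are not known exactly. Their poses are not given: they have to be found in the camera images.
- bottle_a_center (a point): Aluminium bottle, at the start in the right slot of the rack (seen from the robot), leaning. Round body 48 mm diameter, 100 mm tall, 6 mm bevelled foot; shoulder from 100 to 113 mm; black cap 22 mm diameter from 113 to 152 mm (top). 120 to 230 g. The point is on its axis half-way up, 76 mm above the underside; z along the axis to the cap.
- bottle_b_center (a point): Aluminium bottle, at the start in the middle slot of the rack (seen from the robot), leaning. Round body 48 mm diameter, 100 mm tall, 6 mm bevelled foot; shoulder from 100 to 113 mm; black cap 22 mm diameter from 113 to 152 mm (top). 120 to 230 g. The point is on its axis half-way up, 76 mm above the underside; z along the axis to the cap.
- bottle_c_center (a point): Aluminium bottle, at the start in the left slot of the rack (seen from the robot), leaning. Round body 48 mm diameter, 100 mm tall, 6 mm bevelled foot; shoulder from 100 to 113 mm; black cap 22 mm diameter from 113 to 152 mm (top). 120 to 230 g. The point is on its axis half-way up, 76 mm above the underside; z along the axis to the cap.
- packed_1_center (a point): Aluminium bottle, at the start upright and loose in the tub, in its middle. Round body 48 mm diameter, 100 mm tall, 6 mm bevelled foot; shoulder from 100 to 113 mm; black cap 22 mm diameter from 113 to 152 mm (top). 120 to 230 g. The point is on its axis half-way up, 76 mm above the underside; z along the axis to the cap.
- packed_2_center (a point): Aluminium bottle, at the start upright and loose in the tub, in one of its six outer places. Round body 48 mm diameter, 100 mm tall, 6 mm bevelled foot; shoulder from 100 to 113 mm; black cap 22 mm diameter from 113 to 152 mm (top). 120 to 230 g. The point is on its axis half-way up, 76 mm above the underside; z along the axis to the cap.
- packed_3_center (a point): Aluminium bottle, at the start upright and loose in the tub, in one of its six outer places. Round body 48 mm diameter, 100 mm tall, 6 mm bevelled foot; shoulder from 100 to 113 mm; black cap 22 mm diameter from 113 to 152 mm (top). 120 to 230 g. The point is on its axis half-way up, 76 mm above the underside; z along the axis to the cap.
- packed_4_center (a point): Aluminium bottle, at the start upright and loose in the tub, in one of its six outer places. Round body 48 mm diameter, 100 mm tall, 6 mm bevelled foot; shoulder from 100 to 113 mm; black cap 22 mm diameter from 113 to 152 mm (top). 120 to 230 g. The point is on its axis half-way up, 76 mm above the underside; z along the axis to the cap.
- rack: Fixed sloping wooden rack, 222 mm wide, three slots 68 mm apart. Each bottle stands on a ledge and leans on a board under it, 25 degrees from vertical, cap towards -x of the rack (roughly to the robot); fins 85 mm long part the bottles, the caps are free all round. Draw a bottle out along its own axis, 100 mm. Origin: middle of the underside; y along the row.
- tub_in (a point): Centre of the inner floor (5 mm above the table) of the fixed steel tub, inner diameter 156 mm, outer 165, rim 80 mm above the table. Holds seven upright bottles: one in the middle, six round it 51 mm out and 60 degrees apart, with 2 to 3 mm of play. Three outer places start empty, two side by side and one alone, turned anyhow: find them from the packed bottles. x and y mean nothing.
- key_center (a point): Dark steel cap key lying on the table, 151 mm long, 150 to 300 g. x from -75 to +24 mm: bar handle 20 mm wide, 36 mm high; x from +24 to +75 mm: flat square head 52 mm wide, 14 mm thick. The point is on the handle, half-way along the key and 18 mm above its underside; x runs to the head, z up.
- recess (a point): Centre of the floor of the key-shaped cutout in the fixed grey tray (200 x 96 mm, top 18 mm and cutout floor 6 mm above the table): straight under key_center when the key is home. x runs to its square head end, z up. Slot 26 mm wide, head end 58 mm wide, 60 mm long, 159 mm overall: play 3 mm each side, 4 mm each end. When home the handle stands 24 mm, the head 2 mm above the tray's top.
- candle_1_center (a point): Bystander, not part of the job, to be left alone: amber glass candle jar 72 mm diameter, 75 mm tall, with a clothes peg across its mouth. The point lies at its middle.
- candle_2_center (a point): Bystander, not part of the job, to be left alone: amber glass candle jar like candle_1. The point lies at its middle.
- lid_stack_center (a point): Bystander, not part of the job, to be left alone: stack of three brass jar lids, 70 mm diameter, 36 mm tall. The point lies at its middle.
- spoon_center (a point): Bystander, not part of the job, to be left alone: wooden spoon 200 mm long, lying. The point lies at its middle.
- oil_bottle_center (a point): Bystander, not part of the job, to be left alone: round amber glass bottle 60 mm diameter, 130 mm tall. The point lies at its middle.
- wax_jar_center (a point): Bystander, not part of the job, to be left alone: white jar 80 mm diameter, 70 mm tall, with a metal lid. The point lies at its middle.
Mind the look-alikes: they are no part of the job. Leave any green or red look-alike of the part that bears bottle_a_center alone.

How it is judged:
On the way, in this order (a step that is already met when the one before it is completed fails the run):
1. all seven bottles stand upright on the tub's floor, and the three new ones are let go (horizontal distance between each of bottle_a_center, bottle_b_center, bottle_c_center, packed_1_center, packed_2_center, packed_3_center, packed_4_center and tub_in below 0.059 m and z of bottle_a_center in the frame of tub_in between 0.071 and 0.081 m and angle between each of bottle_a_center, bottle_b_center, bottle_c_center, packed_1_center, packed_2_center, packed_3_center, packed_4_center's own z axis and vertical below 0.1 rad and linear speed of each of bottle_a, bottle_b, bottle_c, packed_1, packed_2, packed_3, packed_4 below 0.03 m/s and z of bottle_b_center in the frame of tub_in between 0.071 and 0.081 m and z of bottle_c_center in the frame of tub_in between 0.071 and 0.081 m and z of packed_1_center in the frame of tub_in between 0.071 and 0.081 m and z of packed_2_center in the frame of tub_in between 0.071 and 0.081 m and z of packed_3_center in the frame of tub_in between 0.071 and 0.081 m and z of packed_4_center in the frame of tub_in between 0.071 and 0.081 m and contact force between the fingers and bottle_a below 0.3 N and contact force between the fingers and bottle_b below 0.3 N and contact force between the fingers and bottle_c below 0.3 N), for 0.2 s.
2. the cap key is home in the tray's cutout (horizontal distance between key_center and recess below 0.007 m and z of key_center in the frame of recess below 0.0215 m and angle between the x axis of key_center and the x axis of recess, either way round below 0.09 rad and angle between key_center's own z axis and vertical below 0.06 rad and linear speed of key below 0.03 m/s), for 0.2 s.
At the end, for the whole second after the job is handed in: Seven bottles at rest on the tub floor: upright within 0.1 rad, axis within 59 mm of the tub centre, centre 71 to 81 mm above its floor. Key at rest in the cutout: centre within 7 mm sideways of the recess point and under 21.5 mm above it, along it within 0.09 rad, level within 0.06 rad (all of step 2 and horizontal distance between each of bottle_a_center, bottle_b_center, bottle_c_center, packed_1_center, packed_2_center, packed_3_center, packed_4_center and tub_in below 0.059 m and z of bottle_a_center in the frame of tub_in between 0.071 and 0.081 m and angle between each of bottle_a_center, bottle_b_center, bottle_c_center, packed_1_center, packed_2_center, packed_3_center, packed_4_center's own z axis and vertical below 0.1 rad and linear speed of each of bottle_a, bottle_b, bottle_c, packed_1, packed_2, packed_3, packed_4 below 0.03 m/s and z of bottle_b_center in the frame of tub_in between 0.071 and 0.081 m and z of bottle_c_center in the frame of tub_in between 0.071 and 0.081 m and z of packed_1_center in the frame of tub_in between 0.071 and 0.081 m and z of packed_2_center in the frame of tub_in between 0.071 and 0.081 m and z of packed_3_center in the frame of tub_in between 0.071 and 0.081 m and z of packed_4_center in the frame of tub_in between 0.071 and 0.081 m); the robot touches nothing.
It fails at once if a bottle is dropped or knocked over (moves faster than 0.8 m/s, or leans over 0.9 rad, out of the fingers) (((linear speed of bottle_a above 0.8 m/s or angle between bottle_a_center's own z axis and vertical above 0.9 rad) and contact force between the fingers and bottle_a below 0.1 N) or ((linear speed of bottle_b above 0.8 m/s or angle between bottle_b_center's own z axis and vertical above 0.9 rad) and contact force between the fingers and bottle_b below 0.1 N) or ((linear speed of bottle_c above 0.8 m/s or angle between bottle_c_center's own z axis and vertical above 0.9 rad) and contact force between the fingers and bottle_c below 0.1 N) or ((linear speed of packed_1 above 0.8 m/s or angle between packed_1_center's own z axis and vertical above 0.9 rad) and contact force between the fingers and packed_1 below 0.1 N) or ((linear speed of packed_2 above 0.8 m/s or angle between packed_2_center's own z axis and vertical above 0.9 rad) and contact force between the fingers and packed_2 below 0.1 N) or ((linear speed of packed_3 above 0.8 m/s or angle between packed_3_center's own z axis and vertical above 0.9 rad) and contact force between the fingers and packed_3 below 0.1 N) or ((linear speed of packed_4 above 0.8 m/s or angle between packed_4_center's own z axis and vertical above 0.9 rad) and contact force between the fingers and packed_4 below 0.1 N)).
It fails at once if a bottle that was already in the tub is lifted by 40 mm (z of any of packed_1_center, packed_2_center, packed_3_center, packed_4_center in the frame of tub_in above 0.116 m).
It fails at once if a bystander is moved by more than 30 mm (distance of any of candle_1_center, candle_2_center, lid_stack_center, spoon_center, oil_bottle_center, wax_jar_center from where it was at the start of the episode above 0.03 m).
It also fails if it takes over 72 s, if anything falls off the work surface, if the arm or the gripper's body presses on something with over 40 N, if the wrist force passes 120 N, or if a joint passes its speed limit or range.

ROBOT

A 6-joint arm with a two-finger parallel gripper is mounted at the origin on the work surface. World frame = base frame: x ahead of the robot, y to its left, z up, the work surface at z = 0. Lengths are in m, angles in rad, forces in N, time in s.
With the tool pointing down it reaches from about 0.25 to 0.8 m from the base axis. Payload 3.9 kg.
Tool frame: the origin (TCP) lies at the very end of the fingers, on their centre line; the grasp point (between the pads) lies 19 mm behind it; z points along the fingers, y is the direction in which the jaws open and shut (so a half turn about z gives the same grasp; the last joint's range is limited). The gripper opens to 85 mm and grips with 20 to 120 N. Pads are 22 mm wide; open, the fingers measure 114 mm over their backs; the gripper's body (76 mm by 85 mm) begins 54 mm behind the grasp point. The pads swing forward as they close: fully open they stand 13 mm farther back than shut.
Start: joints at [-1.185, 0.26, -0.138, 1.173, 0, 1.571], TCP at [0.198, -0.486, 0.231] pointing down, gripper open.
Joint ranges: [-2.78, 2.78], [-0.83, 1.72], [-1.28, 1.37], [-1.9, 2.12], [-1.57, 1.48], [-3.14, 3.14]. Speed limits (rad/s): [2.57, 2.57, 3.14, 3.14, 3.14, 3.14].

INTERFACE

Orientations are given as a unit quaternion [w, x, y, z].
In Python, from bench import arm gives the robot as it stands.
- The arm moves only by the tool carry_out, never from a script. Its argument "commands" is a list of rows, each a list of 6 numbers: the shift along the tool's x, y, z in m, then the turn, a rotation vector about the tool's x, y, z in degrees. In form: [[dx, dy, dz, rx, ry, rz], ...]. A call has 1 to 5 rows; each row shifts and turns the commanded pose from where the row before left it, along the tool's axes as they then stand; what a row does not reach is not made up. A row lasts 1/12 s, in which the tool goes at most 41.7 mm and 7.16 degrees, less where a joint would pass 70% of its speed; a pose out of reach is approached as far as the arm can. A call with a gripper value outside its range is refused whole. "grip" is the opening, from 0 (shut) to 1 (fully open), set as the call begins (left out, the last holds). The fingers move at their own pace and stop on an object; "newtons" is the grip in N (left out, the last holds). Time passes only in rows, so rows that do not move let the fingers close. It gives the time, the measured TCP pose, the force and the opening at its end, in the units of the state.
- arm.observe(): the state, without advancing time (a new reading comes with each control period).
- arm.read_camera(name): name is "side" or "top"; returns a dict with "pixels" (384x512x3 uint8, red, green, blue), "fov_y" (degrees; the focal length in pixels is half the picture's height over the tangent of half this angle, whatever the lens; pixels are square), "cx", "cy" (the principal point, pixels), "k1" (the pictures are not rectified: a ray, as slopes to the right and down, at radius r is drawn at 1 + k1 r^2 times it, then the intrinsics apply), "rvec" (rotation vector, rad) and "tvec" (3), from world to camera coordinates, as OpenCV has them. Camera axes: x right, y down, z forward; pixel columns grow to the right and rows downward; lengths in m; the calibration is good to about 2 mm. A picture is of the moment at which its call begins. There is no depth.
- arm.hand_in(): hands the job in, once; it reports no verdict.
Trained networks look in the newest picture that a camera, given by its name, has taken for a name from the list of things; names that differ only in an ending like _2 or _b are one class to them, and where a whole thing is asked for, a point or a joint stands for the part that bears it (a point fixed in the world has none). Each returns a list of dicts, best first, with "p" (0 to 1); they miss things now and then, are a little off and sometimes report something else, mostly with a low value. They report only what shows in the picture. A call takes as long as a camera call. They do not tell look-alikes from the thing itself.
- arm.regions_of(camera, name): "region" (384x512 bool, what is visible of it).
- arm.spot_point(camera, name): "position" ([x, y, z] in m, in world coordinates, good to about 4 mm: a listed point, or the origin of a listed thing).
The state is a dict: "clock": time; "qpos": joint angles; "qvel": joint speeds; "joint_efforts": joint torques, N m; "position": TCP position; "tcp_rot": TCP orientation; "contact_force": force on the tool from outside, world axes, zero at the start; "moment": the same for the moment, N m; "width": finger opening in m.
Only numpy, scipy, OpenCV 4.12 (cv2) and the standard library are available. Lean on these libraries where they do the work, as an engineer would, in place of code of your own. Each camera call takes 0.05 s, during which the arm holds its last target. There are 200 camera calls.

## Working session

There is one attempt and no reset: what is moved stays moved. The work goes in short steps, Python scripts to look and compute and a tool call to move; the robot and the scene stay as the last step left them, time stands still between calls to the robot, and variables do not carry over. Pictures are saved under pics/ and viewed, about 8 in all and at most 12, crops included, and the job is handed in when it is done.

Besides the shell and the picture viewer there is one more tool, called after ">>>" as name(argument=value, ...), one argument or row to a line, values as JSON. carry_out: Moves the arm, as the interface text tells. Its arguments: {"type":"object","properties":{"commands":{"type":"array","items":{"type":"array","items":{"type":"number"}}},"grip":{"type":"number"},"newtons":{"type":"number"}},"required":["commands"]}

```bash
ls; mkdir -p pics; cat > h.py <<'E'
import numpy as np, cv2
from bench import arm
from scipy.spatial.transform import Rotation as R
def cam(n):
    c=arm.read_camera(n); f=192/np.tan(np.radians(c['fov_y']/2))
    c['K']=np.array([[f,0,c['cx']],[0,f,c['cy']],[0,0,1]]); c['D']=np.array([c['k1'],0,0,0.]); return c
def save(c,name,crop=None,s=1):
    im=c['pixels'][:,:,::-1]
    if crop: im=im[crop[1]:crop[3],crop[0]:crop[2]]
    cv2.imwrite('pics/'+name,cv2.resize(im,None,fx=s,fy=s,interpolation=cv2.INTER_CUBIC))
def proj(c,P): return cv2.projectPoints(np.array(P,float).reshape(-1,3),np.array(c['rvec']),np.array(c['tvec']),c['K'],c['D'])[0][:,0]
def back(c,uv,z):
    n=cv2.undistortPoints(np.array(uv,float).reshape(-1,1,2),c['K'],c['D'])[:,0]
    M=cv2.Rodrigues(np.array(c['rvec'],float))[0]; o=-M.T@np.array(c['tvec'])
    d=np.c_[n,np.ones(len(n))]@M; return o+d*((z-o[2])/d[:,2])[:,None]
E
python3 - <<'E'
from h import *
np.set_printoptions(precision=4,suppress=True)
s=arm.observe(); print(s)
for n in ['top','side']:
    c=cam(n); save(c,n+'0.png',s=1.5); print(n,c['fov_y'],c['k1'],c['rvec'],c['tvec'])
    for k in ['bottle_a_center','packed_1_center','rack','tub_in','key_center','recess','candle_1_center','lid_stack_center','spoon_center','oil_bottle_center','wax_jar_center']:
        for d in arm.spot_point(n,k): print(n,k,round(d['p'],2),np.array(d['position']),proj(c,d['position'])[0].round())
E
```

```text
pics
{'clock': 0.0, 'qpos': array([-1.185 ,  0.2607, -0.1394,  1.1727, -0.    ,  1.5708]), 'qvel': array([ 0.0017, -0.0013, -0.0008, -0.0003, -0.0007, -0.0018]), 'joint_efforts': array([ -0.0018, -40.5682,  25.3921,   0.0188,  -0.0002,  -0.    ]), 'position': array([ 0.1973, -0.4858,  0.2304]), 'tcp_rot': array([-0.001 ,  0.9814,  0.1917, -0.0002]), 'contact_force': array([-0.6852, -0.1683,  0.3348]), 'moment': array([ 0.0008,  0.0243, -0.001 ]), 'width': 0.08532323480693894}
top 53.0289394929774 -0.06949124978420405 [ 2.133  -2.1818  0.1828] [0.0366 0.5245 1.1871]
top bottle_a_center 0.81 [0.5644 0.2309 0.114 ] [190. 170.]
top bottle_a_center 0.65 [0.2702 0.2604 0.0283] [185. 268.]
top bottle_a_center 0.56 [0.3055 0.511  0.0221] [106. 258.]
top packed_1_center 0.75 [ 0.4261 -0.2588  0.0162] [347. 214.]
top packed_1_center 0.73 [0.5364 0.2905 0.0009] [177. 185.]
top packed_1_center 0.52 [ 0.5836 -0.0215  0.08  ] [273. 164.]
top rack 0.64 [ 0.539   0.2904 -0.0005] [177. 184.]
top tub_in 0.92 [ 0.59   -0.0235  0.0075] [273. 166.]
top key_center 0.64 [ 0.4294 -0.2558  0.0172] [346. 213.
[... 1080 characters left out ...]
3176  0.0019] [332. 280.]
side key_center 0.38 [ 0.63   -0.0037  0.0833] [293. 200.]
side recess 0.67 [ 0.6322 -0.3153 -0.0007] [332. 280.]
side recess 0.42 [ 0.6312 -0.0062  0.0847] [294. 200.]
side candle_1_center 0.72 [0.4206 0.0837 0.0338] [226. 208.]
side candle_1_center 0.4 [0.507  0.3498 0.115 ] [232. 152.]
side lid_stack_center 0.63 [ 0.2949 -0.4098  0.0316] [221. 322.]
side lid_stack_center 0.53 [ 0.7443 -0.0123  0.0161] [324. 213.]
side spoon_center 0.56 [ 0.7589 -0.1934  0.0107] [352. 244.]
side oil_bottle_center 0.93 [ 0.3646 -0.0574  0.0695] [218. 224.]
side oil_bottle_center 0.32 [ 0.5829 -0.0272  0.0807] [282. 206.]
side wax_jar_center 0.9 [ 0.297  -0.4074  0.0338] [222. 321.]
```

View pics/top0.png

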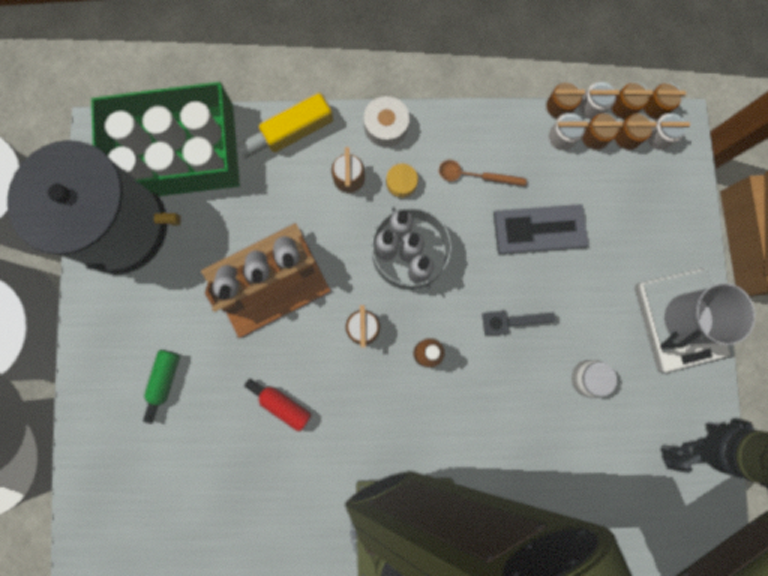

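View pics/side0.png

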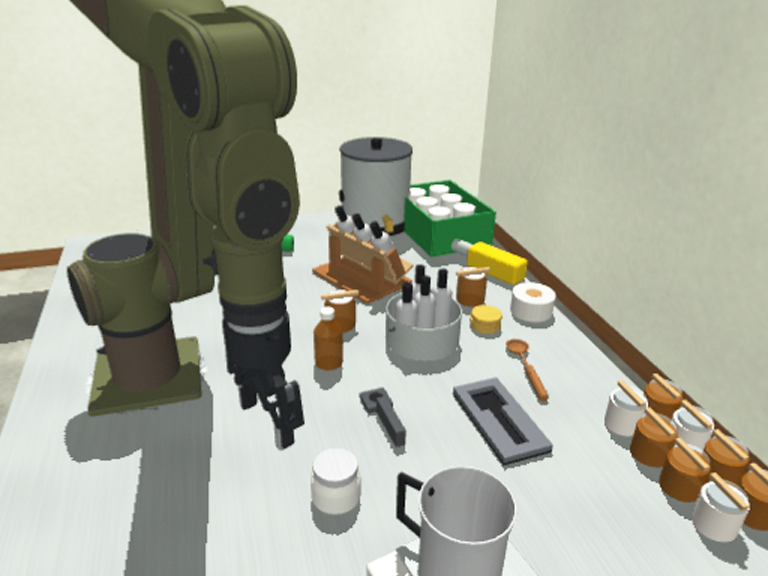

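```bash
python3 - <<'E'
from h import *
np.set_printoptions(precision=4,suppress=True)
im=[]
for n,boxes in [('top',[(125,140,230,230),(240,130,310,200)]),('side',[(200,130,290,200),(245,165,320,250)])]:
    c=cam(n); M=cv2.Rodrigues(np.array(c['rvec']))[0]; print(n,'campos',-M.T@np.array(c['tvec']),c['K'][0,0])
    cv2.imwrite(f'pics/{n}_raw.png',c['pixels'][:,:,::-1])
    for k in ['bottle_a_center','packed_1_center']:
        for d in arm.regions_of(n,k): 
            ys,xs=np.nonzero(d['region']); print(n,k,round(d['p'],2),xs.min(),xs.max(),ys.min(),ys.max(),len(xs))
    for b in boxes:
        im.append(cv2.resize(c['pixels'][b[1]:b[3],b[0]:b[2],::-1],(400,300),interpolation=cv2.INTER_CUBIC))
cv2.imwrite('pics/crop1.png',np.vstack([np.hstack(im[:2]),np.hstack(im[2:])]))
E
```

```text
top campos [0.349  0.0567 1.2492] 384.8489992388322
top bottle_a_center 0.74 164 206 253 287 658
top bottle_a_center 0.68 96 119 233 282 660
top bottle_a_center 0.55 182 198 158 178 288
top packed_1_center 0.8 266 282 154 174 261
top packed_1_center 0.66 162 178 167 188 295
side campos [ 0.1622 -1.0913  0.7842] 411.2094354289745
side bottle_a_center 0.52 187 196 155 166 96
side bottle_a_center 0.49 246 261 147 167 195
side packed_1_center 0.74 276 289 184 218 367
side packed_1_center 0.63 287 300 178 218 391
side packed_1_center 0.56 207 240 299 342 1244
side packed_1_center 0.3 302 368 251 309 2124
```

View pics/crop1.png

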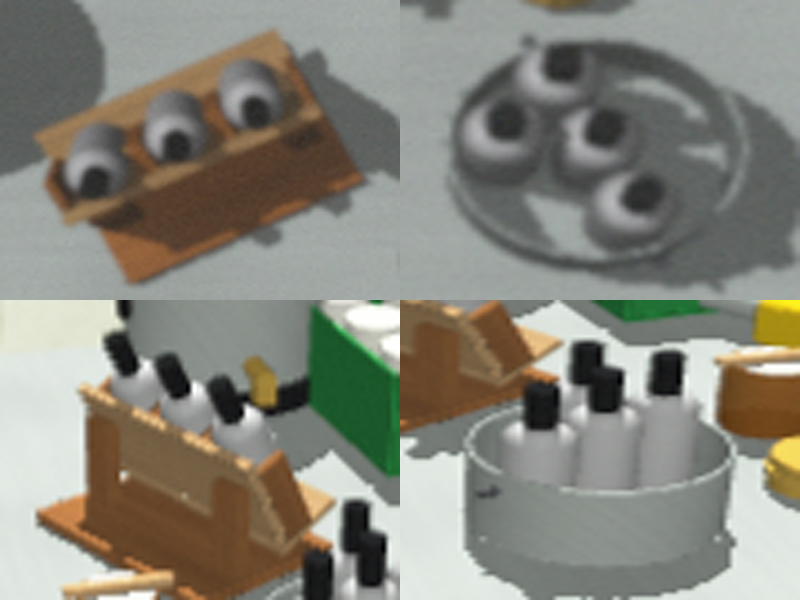

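```bash
cat >> h.py <<'E'
def blob(im,seed,thr=60,r=9):
    """intensity-weighted centroid of the dark component nearest the seed"""
    g=im.max(2).astype(float); m=(g<thr).astype(np.uint8)
    n,l,st,ce=cv2.connectedComponentsWithStats(m,connectivity=4)
    i=1+np.argmin(np.linalg.norm(ce[1:]-seed,axis=1)+100*(st[1:,4]<8)); return ce[i],st[i,4]
def tri(cs,uvs):
    A=[]
    for c,uv in zip(cs,uvs):
        n=cv2.undistortPoints(np.array(uv,float).reshape(-1,1,2),c['K'],c['D'])[0,0]
        P=np.c_[cv2.Rodrigues(np.array(c['rvec'],float))[0],np.array(c['tvec'])]
        A+=[n[0]*P[2]-P[0],n[1]*P[2]-P[1]]
    A=np.array(A); X=np.linalg.lstsq(A[:,:3],-A[:,3],rcond=None)[0]
    return X,[np.round(proj(c,X)[0]-uv,1) for c,uv in zip(cs,uvs)]
E
python3 - <<'E'
from h import *
np.set_printoptions(precision=4,suppress=True)
t,s=cam('top'),cam('side')
print([ (k,[ (round(d['p'],2),np.array(d['position']).round(4)) for d in arm.spot_point('top',k)]) for k in ['rack','tub_in','recess','key_center']])
T=[(150,194.6),(171.5,183.5),(192.5,173),(268.5,144.5),(258.4,158),(275.5,160),(282.5,174.7)]
S=[(227.4,142.8),(239,147.7),(251,153.3),(294.9,185.4),(280,182),(283.4,190.5),(271.2,194.7)]
for a,b in zip(T,S):
    (u,n),(v,m)=blob(t['pixels'],a),blob(s['pixels'],b)
    X,e=tri([t,s],[u,v]); print(u,n,v,m,X,e,'z137:',back(t,u,.1375)[0][:2],back(s,v,.1375)[0][:2])
E
```

```text
[('rack', [(0.81, array([ 0.5394,  0.291 , -0.0018]))]), ('tub_in', [(0.76, array([ 0.5894, -0.0231,  0.0068]))]), ('recess', [(0.56, array([ 0.6298, -0.3154,  0.0037]))]), ('key_center', [(0.9, array([ 0.4295, -0.2588,  0.0177])), (0.56, array([ 0.6298, -0.3177,  0.0048]))])]
[149.3778 194.8444] 45 [227.0889 142.2   ] 45 [0.4858 0.3381 0.1648] [array([ 0.1, -0.3]), array([-0.3,  0. ])] z137: [0.4883 0.3454] [0.5012 0.4012]
[171.2857 183.7619] 42 [238.5294 147.3529] 51 [0.5155 0.2758 0.1665] [array([ 0. , -0.1]), array([-0.1,  0. ])] z137: [0.5195 0.2818] [0.5326 0.3401]
[192.0256 173.6154] 39 [250.7857 153.1071] 56 [0.5448 0.2168 0.1655] [array([ 0.1, -0.5]), array([-0.4,  0.1])] z137: [0.5483 0.2213] [0.5639 0.2761]
[268.1471 144.2647] 34 [294.6613 185.4839] 62 [ 0.6322 -0.0042  0.1372] [array([-0.,  0.]), array([ 0., -0.])] z137: [ 0.6322 -0.0041] [ 0.6319 -0.0047]
[258.2727 158.0606] 33 [281.4576 186.5593] 118 [0.596  0.0253 0.1221] [array([ 0.1, -0.6]), array([-0.5,  0.1])] z137: [0.5909 0.0262] [ 0.5878 -0.0004]
[275.6176 159.3235] 34 [281.4576 186.5593] 118 [ 0.581  -0.0234  0.1513] [array([-0.2,  0.7]), array([ 0.7, -0.1])] z137: [ 0.5861 -0.0249] [ 0.5878 -0.0004]
[282.2903 174.9677] 31 [271.0494 194.6049] 81 [ 0.5383 -0.0429  0.1387] [array([-0. ,  0.1]), array([ 0.1, -0. ])] z137: [ 0.5388 -0.0431] [ 0.5385 -0.041 ]
```

>>> carry_out(
  commands=[
    [0.02,-0.02,-0.025,0,0,0],
    [0.02,-0.02,-0.025,0,0,0],
    [0.02,-0.02,-0.025,0,0,0],
    [0.02,-0.02,-0.025,0,0,0],
    [0.02,-0.02,-0.025,0,0,0],
  ],
  grip=0.5,
  newtons=50,
)

```text
clock: 2.22
position: [0.2527, -0.3548, 0.3575]
tcp_rot: [0.0, 0.982, 0.191, 0.0]
contact_force: [0.9, -0.9, 0.3]
width: 0.0426
```

```bash
cat >> h.py <<'E'
np.set_printoptions(precision=4,suppress=True)
def frame(yaw,tilt):
    """tool frame: x axis yaw (deg), z tilted from straight down by tilt towards x"""
    return R.from_euler('z',yaw,degrees=True)*R.from_euler('x',180,degrees=True)*R.from_euler('y',tilt,degrees=True)
def plan(pos,yaw,tilt,show=True):
    s=arm.observe(); q=s['tcp_rot']; A=R.from_quat([q[1],q[2],q[3],q[0]]); B=frame(yaw,tilt)
    d=A.inv().apply(np.array(pos)-s['position']); e=B.inv().apply(np.array(pos)-s['position'])
    print('t',round(s['clock'],2),'pos',s['position'],'q',s['qpos'],'w',round(s['width'],4),'F',s['contact_force'])
    print('  shift(now axes)',d,'shift(target axes)',e,'rot',np.degrees((A.inv()*B).as_rotvec()).round(2))
U=np.array([-.380,-.185,.906])
CAP=dict(a=np.array([.5451,.2157,.1656]),b=np.array([.5154,.2769,.1656]),c=np.array([.4857,.338,.1656]))
def rackpt(k,ax): return CAP[k]+(ax-.1325)*U
E
python3 - <<'E'
from h import *
plan(rackpt('a',.208),25.9,25)
E
```

```text
t 2.22 pos [ 0.2527 -0.3548  0.3575] q [-0.952   0.0797 -0.0371  1.4538  0.0001  1.8044] w 0.0426 F [ 0.8538 -0.9358  0.3134]
  shift(now axes) [ 0.4535 -0.4167  0.1235] shift(target axes) [ 0.3831 -0.3854  0.3149] rot [ 0.84 24.98 -3.77]
```

>>> carry_out(
  commands=[
    [0.03,-0.028,0,0,0,0],
    [0.03,-0.028,0,0,0,0],
    [0.03,-0.028,0,0,0,0],
    [0.03,-0.028,0,0,0,0],
    [0.03,-0.028,0,0,0,0],
  ],
)

```text
clock: 2.63
position: [0.3392, -0.1682, 0.3567]
tcp_rot: [0.0, 0.982, 0.191, 0.0]
contact_force: [1.2, -0.0, -1.0]
width: 0.0426
```

>>> carry_out(
  commands=[
    [0,0,0,0,0,-7],
    [0,0,0,0,0,-7],
    [0,0,0,0,0,-7],
    [0,0,0,0,0,-7],
    [0,0,0,0,0,-7],
  ],
)

```text
clock: 3.05
position: [0.339, -0.1696, 0.3564]
tcp_rot: [0.0, 0.877, 0.481, 0.0]
contact_force: [-0.6, -0.4, -0.8]
width: 0.0428
```

>>> carry_out(
  commands=[
    [0,0,0,0,0,-7],
    [0,0,0,0,0,-7],
    [0,0,0,0,0,0],
  ],
)

```text
clock: 3.3
position: [0.3388, -0.1699, 0.3564]
tcp_rot: [0.0, 0.813, 0.582, 0.0]
contact_force: [-0.8, 0.4, -0.2]
width: 0.0428
```

```bash
cat >> h.py <<'E'
def frame(yaw,tilt):
    """tool frame: x axis yaw (deg); z tilted from straight down by tilt towards the rack's +x"""
    a=np.radians(25.9); ry=np.array([-np.sin(a),np.cos(a),0])
    return R.from_rotvec(-np.radians(tilt)*ry)*R.from_euler('z',yaw,degrees=True)*R.from_euler('x',180,degrees=True)
E
python3 - <<'E'
from h import *
plan(rackpt('a',.228),70.9,25)
E
```

```text
t 3.3 pos [ 0.3388 -0.1699  0.3564] q [-0.4648 -0.0202 -0.1442  1.4466 -0.      1.4338] w 0.0428 F [-0.8238  0.3898 -0.1587]
  shift(now axes) [0.4031 0.0425 0.1043] shift(target axes) [ 0.3514 -0.0117  0.227 ] rot [-17.72  17.63   0.32]
```

>>> carry_out(
  commands=[
    [0.04,0.004,0.006,0,0,0],
    [0.04,0.004,0.006,0,0,0],
    [0.04,0.004,0.006,0,0,0],
    [0.04,0.004,0.006,0,0,0],
    [0.04,0.004,0.006,0,0,0],
  ],
)

```text
clock: 3.72
position: [0.423, 0.0144, 0.3263]
tcp_rot: [0.0, 0.815, 0.58, 0.0]
contact_force: [1.3, -0.3, 0.3]
width: 0.0428
```

>>> carry_out(
  commands=[
    [0.04,0.004,0.006,0,0,0],
    [0.04,0.004,0.006,0,0,0],
    [0.04,0.004,0.006,0,0,0],
    [0.04,0.004,0.006,0,0,0],
    [0.04,0.004,0.006,0,0,0],
  ],
)

```text
clock: 4.13
position: [0.5067, 0.1976, 0.296]
tcp_rot: [0.0, 0.814, 0.58, 0.0]
contact_force: [1.5, 0.4, -0.0]
width: 0.0427
```

>>> carry_out(
  commands=[
    [0,0,0,-4.43,4.4,0.1],
    [0,0,0,-4.43,4.4,0.1],
    [0,0,0,-4.43,4.4,0.1],
    [0,0,0,-4.43,4.4,0.1],
    [0,0,0,0,0,0],
  ],
)

```text
clock: 4.55
position: [0.4968, 0.1921, 0.288]
tcp_rot: [0.034, 0.798, 0.564, 0.208]
contact_force: [-3.6, -1.3, -2.8]
width: 0.0427
```

```bash
python3 - <<'E'
from h import *
plan(rackpt('a',.178),70.9,25)
E
```

```text
t 4.55 pos [0.4968 0.1921 0.288 ] q [ 0.3418 -0.0479 -0.4479  0.7488  0.0451  2.2627] w 0.0427 F [-3.5814 -1.3146 -2.762 ]
  shift(now axes) [-0.0013 -0.0014  0.0882] shift(target axes) [-0.002  -0.0022  0.0881] rot [-0.48  0.5  -0.41]
```

>>> carry_out(
  commands=[
    [-0.001,-0.001,0.03,-0.5,0.5,-0.4],
    [0,0,0.03,0,0,0],
    [0,0,0.028,0,0,0],
    [0,0,0,0,0,0],
  ],
)

```text
clock: 4.88
position: [0.5379, 0.211, 0.2113]
tcp_rot: [0.037, 0.795, 0.566, 0.215]
contact_force: [-0.7, -0.1, -0.4]
width: 0.0429
```

```bash
python3 - <<'E'
from h import *
plan(rackpt('a',.118),70.9,25)
t,s=cam('top'),cam('side')
a=cv2.resize(t['pixels'][130:220,140:250,::-1],(440,360),interpolation=cv2.INTER_CUBIC); b=cv2.resize(s['pixels'][110:200,200:290,::-1],(360,360),interpolation=cv2.INTER_CUBIC)
cv2.imwrite('pics/c2.png',np.hstack([a,b]))
E
```

```text
t 4.88 pos [0.5379 0.211  0.2113] q [ 0.3501  0.0717 -0.5434  0.5179  0.0426  2.2629] w 0.0429 F [-0.6709 -0.1372 -0.3738]
  shift(now axes) [-0.0075 -0.0092  0.0595] shift(target axes) [-0.0074 -0.009   0.0595] rot [ 0.17 -0.11  0.06]
```

View pics/c2.png

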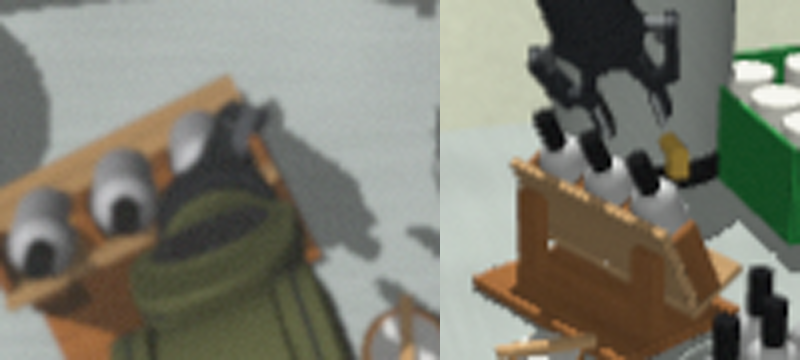

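>>> carry_out(
  commands=[
    [-0.007,-0.009,0,0,0,0],
    [0,0,0,0,0,0],
  ],
)

```text
clock: 5.15
position: [0.5288, 0.2079, 0.2124]
tcp_rot: [0.038, 0.794, 0.566, 0.219]
contact_force: [-1.5, -0.3, -0.3]
width: 0.0424
```

```bash
python3 - <<'E'
from h import *
plan(rackpt('a',.118),70.9,25)
t,s=cam('top'),cam('side')
a=cv2.resize(t['pixels'][130:220,140:250,::-1],(440,360),interpolation=cv2.INTER_CUBIC); b=cv2.resize(s['pixels'][110:200,200:290,::-1],(360,360),interpolation=cv2.INTER_CUBIC)
for c,im,o,k in[(t,a,(140,130),4),(s,b,(200,110),4)]:
    st=arm.observe()
    for P,col in[(rackpt('a',.152),(0,0,255)),(rackpt('a',.118),(0,255,0)),(st['position'],(255,255,0))]:
        p=(proj(c,P)[0]-o)*k; cv2.circle(im,tuple(p.astype(int)),3,col,-1)
cv2.imwrite('pics/c3.png',np.hstack([a,b]))
E
```

```text
t 5.15 pos [0.5288 0.2079 0.2124] q [ 0.3507  0.0501 -0.5686  0.5062  0.0424  2.2621] w 0.0424 F [-1.5303 -0.2979 -0.3355]
  shift(now axes) [-0.0029 -0.0029  0.0645] shift(target axes) [-0.0024 -0.0023  0.0645] rot [ 0.52 -0.4   0.15]
```

View pics/c3.png

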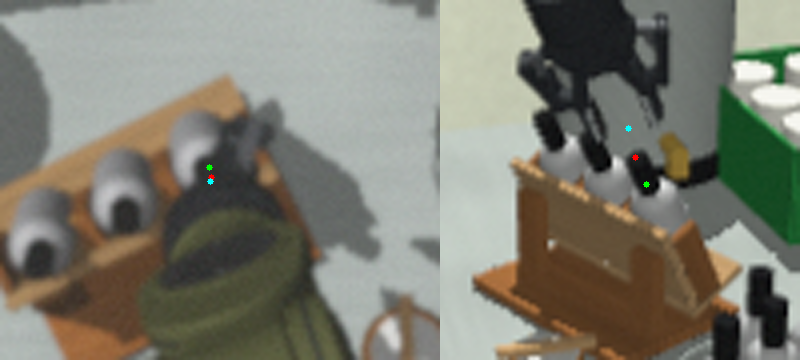

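>>> carry_out(
  commands=[
    [-0.002,-0.002,0.02,0,0,0],
    [0,0,0.02,0,0,0],
    [0,0,0.015,0,0,0],
    [0,0,0.009,0,0,0],
    [0,0,0,0,0,0],
  ],
)

```text
clock: 5.67
position: [0.5524, 0.2192, 0.1516]
tcp_rot: [0.038, 0.793, 0.567, 0.218]
contact_force: [0.0, -0.3, -0.6]
width: 0.0425
```

```bash
python3 - <<'E'
from h import *
plan(rackpt('a',.118),70.9,25)
E
```

```text
t 5.67 pos [0.5524 0.2192 0.1516] q [ 0.3561  0.1554 -0.6267  0.3436  0.0401  2.2662] w 0.0425 F [ 0.0358 -0.3473 -0.5784]
  shift(now axes) [-0.0009 -0.001  -0.0016] shift(target axes) [-0.0009 -0.001  -0.0016] rot [ 0.48 -0.37  0.2 ]
```

>>> carry_out(
  commands=[
    [-0.001,-0.001,-0.001,0,0,0],
    [0,0,0,0,0,0],
    [0,0,0,0,0,0],
    [0,0,0,0,0,0],
    [0,0,0,0,0,0],
  ],
  grip=0,
  newtons=60,
)

```text
clock: 6.08
position: [0.5502, 0.2186, 0.1537]
tcp_rot: [0.038, 0.793, 0.567, 0.219]
contact_force: [-5.7, 0.6, 6.9]
width: 0.0203
```

>>> carry_out(
  commands=[
    [0,0,-0.01,0,0,0],
    [0,0,-0.015,0,0,0],
    [0,0,-0.02,0,0,0],
    [0,0,-0.025,0,0,0],
    [0,0,-0.025,0,0,0],
  ],
)

```text
clock: 6.5
position: [0.5133, 0.1999, 0.2396]
tcp_rot: [0.039, 0.793, 0.567, 0.219]
contact_force: [0.8, 1.0, -0.2]
width: 0.0205
```

>>> carry_out(
  commands=[
    [0,0,-0.025,0,0,0],
    [0,0,-0.025,0,0,0],
    [0,0,-0.02,0,0,0],
    [0,0,0,0,0,0],
  ],
)

```text
clock: 6.83
position: [0.4873, 0.1871, 0.3069]
tcp_rot: [0.04, 0.793, 0.566, 0.223]
contact_force: [1.2, 0.3, -0.3]
width: 0.0206
```

```bash
python3 - <<'E'
from h import *
import scipy.optimize as so
C=np.array([.588,-.024]); P=np.array([[.5861,-.0249],[.6322,-.0042],[.5909,.0262],[.5388,-.0431]])
def f(x):
    S=x.reshape(3,2); d=[np.linalg.norm(S-p,axis=1)-.048 for p in P]; d.append(.054-np.linalg.norm(S-C,axis=1)); d.append([np.linalg.norm(S[1]-S[2])-.048]*3)
    return np.exp(-np.array(d)/.0005).sum()
x0=[C+.051*np.array([np.cos(np.radians(a)),np.sin(np.radians(a))]) for a in (143,263,323)]
r=so.minimize(f,np.ravel(x0),method='Nelder-Mead',options=dict(maxiter=20000,xatol=1e-6,fatol=1e-9)).x.reshape(3,2)
print(np.array(x0),r,[[np.linalg.norm(s-p)-.048 for p in P]+[.054-np.linalg.norm(s-C)] for s in r])
plan([r[0][0],r[0][1],.32],70.9,0)
E
```

```text
[[ 0.5473  0.0067]
 [ 0.5818 -0.0746]
 [ 0.6287 -0.0547]] [[ 0.5454  0.0062]
 [ 0.5796 -0.0749]
 [ 0.6278 -0.0555]] [[np.float64(0.00327189280788176), np.float64(0.039470141895264224), np.float64(0.0017367369044671357), np.float64(0.0017536301384257283), np.float64(0.0017309831743327203)], [np.float64(0.002439520142651863), np.float64(0.04015458023836982), np.float64(0.05374767936566775), np.float64(0.003707534087091735), np.float64(0.0023915233850970233)], [np.float64(0.003738453196908728), np.float64(0.0034604187908824427), np.float64(0.04163938907375961), np.float64(0.041893472932634304), np.float64(0.003228747877018198)]]
t 6.83 pos [0.4873 0.1871 0.3069] q [ 0.3379 -0.0955 -0.4566  0.7556  0.0469  2.2498] w 0.0206 F [ 1.2045  0.2853 -0.3432]
  shift(now axes) [-0.1464  0.1196 -0.0229] shift(target axes) [-0.1519  0.1141 -0.0131] rot [ 18.66 -18.32   0.17]
```

>>> carry_out(
  commands=[
    [0,0,0,4.7,-4.6,0],
    [0,0,0,4.7,-4.6,0],
    [0,0,0,4.7,-4.6,0],
    [0,0,0,4.6,-4.5,0.1],
    [0,0,0,0,0,0],
  ],
)

```text
clock: 7.25
position: [0.4897, 0.1887, 0.2966]
tcp_rot: [-0.002, 0.814, 0.581, -0.009]
contact_force: [1.8, 0.1, -2.8]
width: 0.0206
```

>>> carry_out(
  commands=[
    [-0.025,0.02,0,0,0,0],
    [-0.03,0.023,0,0,0,0],
    [-0.03,0.023,0,0,0,0],
    [-0.03,0.023,0,0,0,0],
    [-0.02,0.015,0,0,0,0],
  ],
)

```text
clock: 7.67
position: [0.541, 0.0226, 0.3009]
tcp_rot: [0.0, 0.815, 0.58, -0.003]
contact_force: [1.3, 1.3, -1.4]
width: 0.0203
```

>>> carry_out(
  commands=[
    [0,0,0,0,0,0],
    [0,0,0,0,0,0],
  ],
)

```text
clock: 7.83
position: [0.5403, 0.0244, 0.3009]
tcp_rot: [-0.001, 0.815, 0.58, -0.003]
contact_force: [0.1, 0.5, -1.7]
width: 0.0207
```

```bash
python3 - <<'E'
from h import *
plan([.5460,.0063,.180],70.9,0)
s=cam('side');t=cam('top')
a=cv2.resize(t['pixels'][120:220,210:320,::-1],(440,400),interpolation=cv2.INTER_CUBIC); b=cv2.resize(s['pixels'][110:220,230:320,::-1],(360,440),interpolation=cv2.INTER_CUBIC)[:400]
cv2.imwrite('pics/c4.png',np.hstack([a,b]))
E
```

```text
t 7.83 pos [0.5403 0.0244 0.3009] q [ 0.0458  0.2744  0.0623  1.3652 -0.0013  1.9509] w 0.0207 F [ 0.0751  0.55   -1.7472]
  shift(now axes) [-0.0147  0.012   0.1209] shift(target axes) [-0.0152  0.0113  0.1209] rot [-0.32  0.21 -0.06]
```

View pics/c4.png

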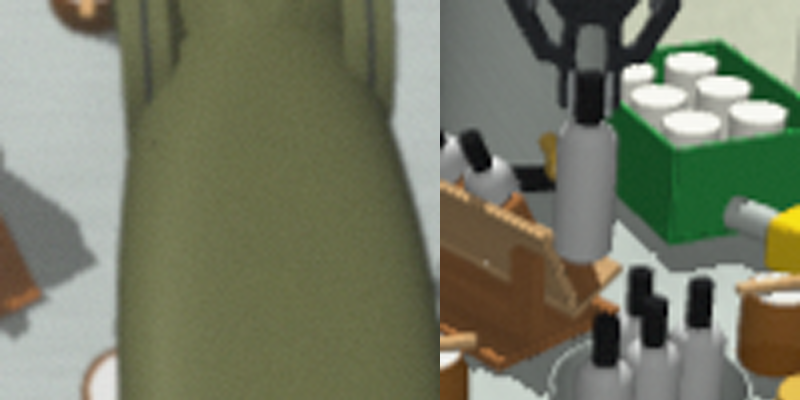

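>>> carry_out(
  commands=[
    [-0.015,0.012,0.01,-0.3,0.2,-0.1],
    [0,0,0.025,0,0,0],
    [0,0,0.02,0,0,0],
    [0,0,0,0,0,0],
    [0,0,0,0,0,0],
  ],
)

```text
clock: 8.35
position: [0.5454, 0.0088, 0.2456]
tcp_rot: [-0.001, 0.813, 0.582, -0.002]
contact_force: [0.6, -0.1, -1.1]
width: 0.0204
```

```bash
cat >> h.py <<'E'
def axcheck(zoff=(-.045,-.085)):
    """held bottle's body centre columns in the side picture against the tool axis (px; + = bottle right)"""
    s=cam('side'); p=arm.observe()['position']; g=s['pixels'].astype(int)
    for z in zoff:
        u,v=proj(s,p+[0,0,z])[0]; row=s['pixels'][int(round(v)),int(u)-16:int(u)+17]
        print('row',int(round(v)),'u',round(u,2),'x0',int(u)-16,row.mean(1).astype(int),(row.max(1).astype(int)-row.min(1)))
E
python3 - <<'E'
from h import *
plan([.5460,.0063,.180],70.9,0)
axcheck()
E
```

```text
t 8.35 pos [0.5454 0.0088 0.2456] q [ 0.0162  0.2934 -0.0536  1.2284 -0.0001  1.9147] w 0.0204 F [ 0.5671 -0.102  -1.1003]
  shift(now axes) [-0.0021  0.0016  0.0656] shift(target axes) [-0.0022  0.0013  0.0656] rot [-0.24  0.1   0.32]
row 169 u 269.18 x0 253 [ 90 114 123 103 112 116  95  76  77 103 112 121 127 130 134 137 137 137
 134 133 128 123 114 137 191 180 116 103 103 103 101  94  62] [48 65 70 57 62 93 85 70 34  3  1  1  3  2  2  1  3  2  2  2  1  1  3  4
  9  7  6  5  4  5  5 10 35]
row 180 u 268.77 x0 252 [ 63  66  68  66  76  81  82  86  96 102 109 117 123 126 131 131 134 134
 134 131 127 122 113 101 148  65  16  20  22  21  20 145 195] [56 61 59 61 49 48 45 47 52  7  1  1  2  1  2  1  2  2  2  1  2  0  2  1
  6  3  0  2  2  1  2  8 10]
```

>>> carry_out(
  commands=[
    [-0.002,0.003,0.005,0,0,0],
    [0,0,0.01,0,0,0],
    [0,0,0.01,0,0,0],
    [0,0,0.01,0,0,0],
  ],
)

```text
clock: 8.73
position: [0.549, 0.0048, 0.211]
tcp_rot: [-0.0, 0.813, 0.582, -0.001]
contact_force: [-1.1, -0.7, -1.0]
width: 0.0203
```

>>> carry_out(
  commands=[
    [0,0,0.012,0,0,0],
    [0,0,0.012,0,0,0],
  ],
)

```text
clock: 8.9
position: [0.5484, 0.0048, 0.1859]
tcp_rot: [-0.001, 0.814, 0.582, -0.001]
contact_force: [-0.4, 0.2, -1.4]
width: 0.0199
```

```bash
python3 - <<'E'
from h import *
plan([.5478,.0060,.123],70.9,0)
E
```

```text
t 8.9 pos [0.5484 0.0048 0.1859] q [ 0.0089  0.3248 -0.1662  1.0829 -0.0003  1.9092] w 0.0199 F [-0.3855  0.1702 -1.4353]
  shift(now axes) [ 0.001  -0.0008  0.0629] shift(target axes) [ 0.001  -0.001   0.0629] rot [-0.17  0.08  0.22]
```

>>> carry_out(
  commands=[
    [0,0,0.014,0,0,0],
    [0,0,0.014,0,0,0],
    [0,0,0.014,0,0,0],
    [0,0,0.01,0,0,0],
    [0,0,0.004,0,0,0],
  ],
)

```text
clock: 9.32
position: [0.5472, 0.0047, 0.1288]
tcp_rot: [-0.002, 0.814, 0.582, -0.003]
contact_force: [-0.5, -0.4, -1.8]
width: 0.0204
```

>>> carry_out(
  commands=[
    [0,0,0.002,0,0,0],
    [0,0,0.002,0,0,0],
  ],
)

```text
clock: 9.48
position: [0.5485, 0.0047, 0.1271]
tcp_rot: [-0.001, 0.814, 0.582, -0.001]
contact_force: [-2.0, -1.0, -0.3]
width: 0.0206
```

>>> carry_out(
  commands=[
    [0,0,0.0015,0,0,0],
    [0,0,0.0015,0,0,0],
  ],
)

```text
clock: 9.65
position: [0.5489, 0.0047, 0.1255]
tcp_rot: [-0.0, 0.814, 0.582, -0.001]
contact_force: [-4.9, -1.0, 14.0]
width: 0.0202
```

>>> carry_out(
  commands=[
    [0,0,-0.001,0,0,0],
    [0,0,0,0,0,0],
    [0,0,0,0,0,0],
  ],
  grip=0.42,
)

```text
clock: 9.9
position: [0.5499, 0.0048, 0.1261]
tcp_rot: [0.0, 0.813, 0.582, 0.0]
contact_force: [0.1, -0.5, -0.0]
width: 0.0357
```

>>> carry_out(
  commands=[
    [0,0,-0.01,0,0,0],
    [0,0,-0.02,0,0,0],
    [0,0,-0.03,0,0,0],
    [0,0,-0.04,0,0,0],
    [0,0,-0.04,0,0,0],
  ],
)

```text
clock: 10.32
position: [0.5484, 0.0048, 0.267]
tcp_rot: [-0.001, 0.813, 0.582, -0.001]
contact_force: [1.6, -0.8, -1.2]
width: 0.036
```

>>> carry_out(
  commands=[
    [0,0,0,0,0,0],
    [0,0,0,0,0,0],
  ],
)

```text
clock: 10.48
position: [0.5514, 0.0049, 0.2693]
tcp_rot: [0.002, 0.813, 0.582, 0.002]
contact_force: [-0.1, 0.5, -1.4]
width: 0.036
```

```bash
python3 - <<'E'
from h import *
plan([*rackpt('b',.228)[:2],.30],70.9,0)
plan(rackpt('b',.178),70.9,25)
save(cam('side'),'c5.png',(210,130,330,230),5)
E
```

```text
t 10.48 pos [0.5514 0.0049 0.2693] q [ 0.009   0.2891  0.0018  1.2778 -0.0003  1.9093] w 0.036 F [-0.1177  0.4699 -1.4175]
  shift(now axes) [ 0.2173 -0.1506 -0.0311] shift(target axes) [ 0.2167 -0.1516 -0.0307] rot [ 0.31 -0.09  0.22]
t 10.48 pos [0.5514 0.0049 0.2693] q [ 0.009   0.2891  0.0018  1.2778 -0.0003  1.9093] w 0.036 F [-0.1177  0.4699 -1.4175]
  shift(now axes) [ 0.2321 -0.1361  0.0621] shift(target axes) [ 0.2085 -0.1598  0.085 ] rot [-17.4   17.55   0.25]
```

View pics/c5.png

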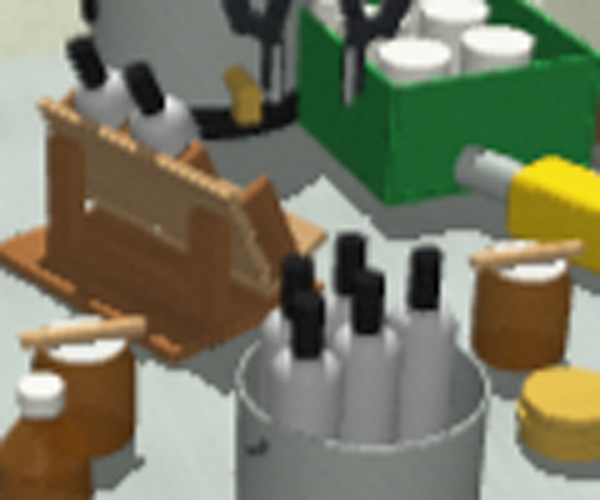

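>>> carry_out(
  commands=[
    [0.031,-0.022,-0.008,0,0,0],
    [0.031,-0.022,-0.007,0,0,0],
    [0.031,-0.022,-0.006,0,0,0],
    [0.031,-0.022,-0.005,0,0,0],
    [0.031,-0.021,-0.005,0,0,0],
  ],
  grip=0.5,
)

```text
clock: 10.95
position: [0.4945, 0.1878, 0.2952]
tcp_rot: [-0.001, 0.814, 0.581, -0.002]
contact_force: [0.3, 0.2, 1.1]
width: 0.0423
```

>>> carry_out(
  commands=[
    [0.031,-0.021,0,0,0,0],
    [0.031,-0.021,0,0,0,0],
    [0,0,0,-4.4,4.4,0],
    [0,0,0,-4.4,4.4,0],
    [0,0,0,-4.4,4.4,0],
  ],
)

```text
clock: 11.37
position: [0.4764, 0.2603, 0.2941]
tcp_rot: [0.026, 0.802, 0.575, 0.159]
contact_force: [0.5, -0.6, 0.1]
width: 0.0421
```

>>> carry_out(
  commands=[
    [0,0,0,-4.3,4.4,0.2],
    [0,0,0,0,0,0],
    [0,0,0,0,0,0],
    [0,0,0,0,0,0],
  ],
)

```text
clock: 11.7
position: [0.4773, 0.2594, 0.2971]
tcp_rot: [0.034, 0.796, 0.567, 0.211]
contact_force: [0.4, 0.2, 0.3]
width: 0.043
```

```bash
python3 - <<'E'
from h import *
plan(rackpt('b',.178),70.9,25)
E
```

```text
t 11.7 pos [0.4773 0.2594 0.2971] q [ 0.5102 -0.0384 -0.4185  0.7602 -0.0209  2.4094] w 0.043 F [0.3666 0.2458 0.2722]
  shift(now axes) [-0.013  -0.0112  0.0915] shift(target axes) [-0.0131 -0.0118  0.0914] rot [-0.35  0.08 -0.02]
```

>>> carry_out(
  commands=[
    [-0.007,-0.006,0.03,0,0,0],
    [-0.006,-0.005,0.03,0,0,0],
    [0,0,0.02,0,0,0],
    [0,0,0,0,0,0],
    [0,0,0,0,0,0],
  ],
)

```text
clock: 12.12
position: [0.4954, 0.2668, 0.2169]
tcp_rot: [0.034, 0.796, 0.567, 0.211]
contact_force: [0.8, -0.2, -0.3]
width: 0.0424
```

```bash
python3 - <<'E'
from h import *
plan(rackpt('b',.118),70.9,25)
E
```

```text
t 12.12 pos [0.4954 0.2668 0.2169] q [ 0.5048  0.0451 -0.5518  0.544  -0.0189  2.4049] w 0.0424 F [ 0.8006 -0.2467 -0.3352]
  shift(now axes) [-0.0006 -0.0007  0.0705] shift(target axes) [-0.0007 -0.0012  0.0705] rot [-0.38  0.12 -0.04]
```

>>> carry_out(
  commands=[
    [0,-0.001,0.022,-0.3,0.1,0],
    [0,0,0.022,0,0,0],
    [0,0,0.016,0,0,0],
    [0,0,0.008,0,0,0],
    [0,0,0,0,0,0],
  ],
)

```text
clock: 12.53
position: [0.5195, 0.2795, 0.1549]
tcp_rot: [0.035, 0.795, 0.566, 0.213]
contact_force: [0.1, -0.7, 0.0]
width: 0.0431
```

>>> carry_out(
  commands=[
    [0,0,0,0,0,0],
    [0,0,0,0,0,0],
    [0,0,0,0,0,0],
    [0,0,0,0,0,0],
  ],
  grip=0,
)

```text
clock: 12.87
position: [0.5192, 0.2794, 0.1568]
tcp_rot: [0.036, 0.795, 0.566, 0.215]
contact_force: [0.2, -1.1, 4.3]
width: 0.0203
```

>>> carry_out(
  commands=[
    [0,0,-0.01,0,0,0],
    [0,0,-0.015,0,0,0],
    [0,0,-0.02,0,0,0],
    [0,0,-0.025,0,0,0],
    [0,0,-0.025,0,0,0],
  ],
)

```text
clock: 13.28
position: [0.4819, 0.2612, 0.2422]
tcp_rot: [0.035, 0.795, 0.566, 0.214]
contact_force: [1.8, 1.7, -1.3]
width: 0.0203
```

>>> carry_out(
  commands=[
    [0,0,-0.025,0,0,0],
    [0,0,-0.025,0,0,0],
    [0,0,-0.02,0,0,0],
    [0,0,0,0,0,0],
  ],
)

```text
clock: 13.62
position: [0.4556, 0.2485, 0.3089]
tcp_rot: [0.036, 0.795, 0.566, 0.216]
contact_force: [-0.7, 0.4, -0.9]
width: 0.0204
```

>>> carry_out(
  commands=[
    [0,0,0,4.5,-4.4,0],
    [0,0,0,4.5,-4.4,0],
    [0,0,0,4.5,-4.4,0],
    [0,0,0,4.4,-4.4,0],
    [0,0,0,0,0,0],
  ],
)

```text
clock: 14.03
position: [0.4583, 0.2496, 0.2994]
tcp_rot: [-0.003, 0.814, 0.58, -0.006]
contact_force: [1.5, 0.6, -3.1]
width: 0.0203
```

```bash
python3 - <<'E'
from h import *
plan([.5800,-.0750,.305],70.9,0)
s=cam('side')
# new tub state from the side view
for seed,zz in [((269.5,184),.1375)]:
    print(back(s,blob(s['pixels'],seed)[0],.1375),blob(s['pixels'],seed))
E
```

```text
t 14.03 pos [0.4583 0.2496 0.2994] q [0.4959 0.2449 0.018  1.3559 0.0046 2.3993] w 0.0203 F [ 1.4594  0.5513 -3.0703]
  shift(now axes) [-0.2671  0.221  -0.0066] shift(target axes) [-0.2669  0.2213 -0.0056] rot [-0.66  0.33  0.04]
[[ 0.5424 -0.0189  0.1375]] (array([269.993 , 191.0699]), np.int32(143))
```

>>> carry_out(
  commands=[
    [-0.025,0.02,-0.002,0,0,0],
    [-0.03,0.025,-0.002,0,0,0],
    [-0.03,0.025,-0.002,0,0,0],
    [-0.03,0.025,-0.002,0,0,0],
    [-0.03,0.025,-0.002,0,0,0],
  ],
)

```text
clock: 14.5
position: [0.5205, 0.0703, 0.3138]
tcp_rot: [-0.002, 0.814, 0.581, 0.001]
contact_force: [0.1, -0.6, -1.9]
width: 0.0201
```

>>> carry_out(
  commands=[
    [-0.03,0.025,0,0,0,0],
    [-0.03,0.025,0,0,0,0],
    [-0.03,0.025,0,0,0,0],
    [-0.032,0.026,0,0,0,0],
    [0,0,0,0,0,0],
  ],
)

```text
clock: 14.92
position: [0.5782, -0.0829, 0.3124]
tcp_rot: [0.001, 0.816, 0.578, -0.0]
contact_force: [1.5, 1.8, -1.3]
width: 0.0199
```

>>> carry_out(
  commands=[
    [0,0,0.02,0,0,0],
    [0,0,0.02,0,0,0],
    [0,0,0.005,0,0,0],
    [0,0,0,0,0,0],
    [0,0,0,0,0,0],
  ],
)

```text
clock: 15.33
position: [0.5762, -0.0757, 0.2685]
tcp_rot: [-0.002, 0.814, 0.581, -0.0]
contact_force: [-0.2, 0.4, -1.8]
width: 0.0207
```

```bash
python3 - <<'E'
from h import *
plan([.5800,-.0750,.245],70.9,0)
axcheck()
save(cam('side'),'c6.png',(240,130,330,240),6)
E
```

```text
t 15.33 pos [ 0.5762 -0.0757  0.2685] q [-0.132   0.3493  0.0874  1.312   0.0025  1.7707] w 0.0207 F [-0.2214  0.4211 -1.7761]
  shift(now axes) [0.0019 0.0035 0.0235] shift(target axes) [0.0019 0.0034 0.0235] rot [-0.2  -0.1   0.08]
row 173 u 287.99 x0 271 [200 203 204 204 203 203 202 201 200 137 111 116 123 128 131 136 137 139
 141 139 138 135 130 126 114  98 103 104 105 104 104 103 105] [10 11  9  9 10 11 10 11 11  5  2  1  1  1  1  2  0  2  2  1  1  3  2  2
  1  3  5  6  5  5  6  6  6]
row 185 u 287.26 x0 271 [ 20  48 179 203 207 132  48  19  51  97 112 118 126 129 131 135 136 138
 137 135 131 127 120 111  58  25  22 151 205 211 210 209 209] [ 3 15 17  8 11  8  4  1  2  1  2  2  2  1  2  1  2  2  2  1  1  1  2  0
  1  1  1  6  9  9 11 10 10]
```

View pics/c6.png

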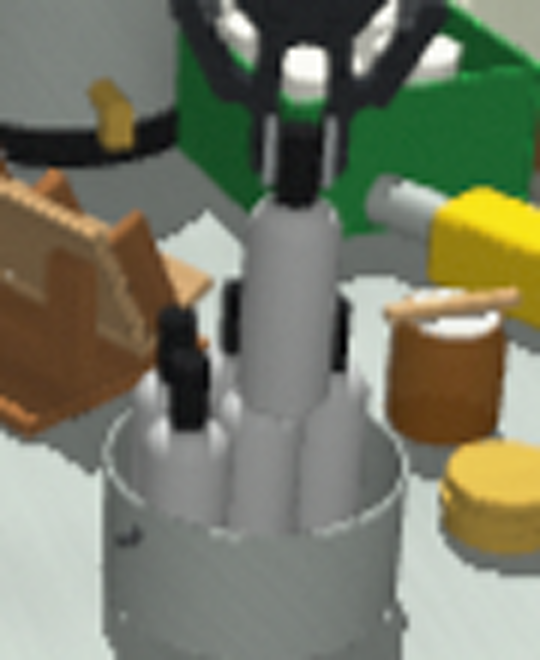

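>>> carry_out(
  commands=[
    [0.002,0.004,0.015,0,0,0],
    [0,0,0.015,0,0,0],
    [0,0,0.01,0,0,0],
    [0,0,0.01,0,0,0],
  ],
)

```text
clock: 15.77
position: [0.5816, -0.0752, 0.2178]
tcp_rot: [-0.002, 0.814, 0.581, -0.0]
contact_force: [-0.6, 0.1, -1.2]
width: 0.02
```

>>> carry_out(
  commands=[
    [0,0,0.012,0,0,0],
    [0,0,0.012,0,0,0],
    [0,0,0.002,0,0,0],
  ],
)

```text
clock: 16.02
position: [0.5801, -0.0751, 0.1899]
tcp_rot: [-0.003, 0.814, 0.58, -0.002]
contact_force: [-1.0, -0.3, -1.5]
width: 0.0204
```

```bash
python3 - <<'E'
from h import *
plan([.5805,-.0750,.125],70.9,0)
E
```

```text
t 16.02 pos [ 0.5801 -0.0751  0.1899] q [-0.1301  0.3868 -0.0605  1.1305  0.0025  1.7729] w 0.0204 F [-0.9557 -0.2622 -1.4841]
  shift(now axes) [0.0001 0.0008 0.0649] shift(target axes) [0.0002 0.0003 0.0649] rot [-0.42 -0.06  0.07]
```

>>> carry_out(
  commands=[
    [0,0,0.014,-0.3,0,0],
    [0,0,0.014,0,0,0],
    [0,0,0.014,0,0,0],
    [0,0,0.012,0,0,0],
    [0,0,0.005,0,0,0],
  ],
)

```text
clock: 16.43
position: [0.5805, -0.0751, 0.1317]
tcp_rot: [-0.001, 0.814, 0.58, 0.0]
contact_force: [-0.4, 0.1, -0.8]
width: 0.0198
```

>>> carry_out(
  commands=[
    [0,0,0.002,0,0,0],
    [0,0,0.002,0,0,0],
  ],
)

```text
clock: 16.6
position: [0.5817, -0.0753, 0.1292]
tcp_rot: [0.0, 0.814, 0.58, 0.001]
contact_force: [0.2, -0.2, -1.2]
width: 0.0205
```

>>> carry_out(
  commands=[
    [0,0,0.0015,0,0,0],
    [0,0,0.0015,0,0,0],
  ],
)

```text
clock: 16.77
position: [0.5826, -0.075, 0.1286]
tcp_rot: [0.001, 0.814, 0.58, 0.002]
contact_force: [-3.4, 1.7, 18.6]
width: 0.0202
```

>>> carry_out(
  commands=[
    [0,0,-0.001,0,0,0],
    [0,0,0,0,0,0],
    [0,0,0,0,0,0],
  ],
  grip=0.42,
)

```text
clock: 17.02
position: [0.5819, -0.0753, 0.1275]
tcp_rot: [0.0, 0.814, 0.58, 0.001]
contact_force: [0.7, -0.6, -0.2]
width: 0.0356
```

>>> carry_out(
  commands=[
    [0,0,-0.01,0,0,0],
    [0,0,-0.02,0,0,0],
    [0,0,-0.035,0,0,0],
    [0,0,-0.04,0,0,0],
    [0,0,-0.04,0,0,0],
  ],
)

```text
clock: 17.43
position: [0.5803, -0.0754, 0.2735]
tcp_rot: [-0.001, 0.814, 0.58, 0.0]
contact_force: [1.0, -0.8, -0.9]
width: 0.036
```

>>> carry_out(
  commands=[
    [0,0,-0.03,0,0,0],
    [0,0,0,0,0,0],
    [0,0,0,0,0,0],
  ],
)

```text
clock: 17.68
position: [0.5824, -0.0757, 0.3049]
tcp_rot: [0.002, 0.814, 0.58, 0.003]
contact_force: [-0.0, 0.3, -1.2]
width: 0.0356
```

```bash
python3 - <<'E'
from h import *
plan([*rackpt('c',.228)[:2],.31],70.9,0)
E
```

```text
t 17.68 pos [ 0.5824 -0.0757  0.3049] q [-0.13    0.3486  0.1797  1.3951  0.0014  1.7732] w 0.0356 F [-0.0203  0.3243 -1.2097]
  shift(now axes) [ 0.3309 -0.2549 -0.0058] shift(target axes) [ 0.3307 -0.2553 -0.0051] rot [ 0.37 -0.16  0.06]
```

>>> carry_out(
  commands=[
    [0.0285,-0.0246,0,0,0,0],
    [0.0285,-0.0246,0,0,0,0],
    [0.0285,-0.0246,0,0,0,0],
    [0.0285,-0.0246,0,0,0,0],
    [0.0285,-0.0246,0,0,0,0],
  ],
  grip=0.5,
)

```text
clock: 18.1
position: [0.5094, 0.1004, 0.3004]
tcp_rot: [-0.001, 0.815, 0.58, -0.001]
contact_force: [0.4, 0.6, -0.3]
width: 0.0425
```

>>> carry_out(
  commands=[
    [0.029,-0.0246,0,0,0,0],
    [0.029,-0.0246,0,0,0,0],
    [0.029,-0.0246,0,0,0,0],
    [0.029,-0.0246,0,0,0,0],
    [0.029,-0.0246,0,0,0,0],
  ],
)

```text
clock: 18.52
position: [0.4404, 0.2776, 0.3006]
tcp_rot: [-0.0, 0.814, 0.58, -0.001]
contact_force: [1.1, 0.4, -0.2]
width: 0.0426
```

>>> carry_out(
  commands=[
    [0.028,-0.025,0,0,0,0],
    [0,0,0,-4.4,4.4,0],
    [0,0,0,-4.4,4.4,0],
    [0,0,0,-4.4,4.4,0],
    [0,0,0,-4.4,4.4,0.2],
  ],
)

```text
clock: 18.93
position: [0.4271, 0.3113, 0.3007]
tcp_rot: [0.035, 0.796, 0.565, 0.215]
contact_force: [-0.0, 0.3, -0.4]
width: 0.0427
```

>>> carry_out(
  commands=[
    [0,0,0,0,0,0],
    [0,0,0,0,0,0],
    [0,0,0,0,0,0],
  ],
)

```text
clock: 19.18
position: [0.4285, 0.3118, 0.3029]
tcp_rot: [0.035, 0.796, 0.565, 0.213]
contact_force: [1.1, 0.7, 1.5]
width: 0.0429
```

```bash
python3 - <<'E'
from h import *
plan(rackpt('c',.178),70.9,25)
t,s=cam('top'),cam('side')
save(t,'t7.png',(230,120,320,210),6)
E
```

```text
t 19.18 pos [0.4285 0.3118 0.3029] q [ 0.6881 -0.0611 -0.4253  0.7812 -0.0977  2.5737] w 0.0429 F [1.1308 0.6797 1.4979]
  shift(now axes) [-0.0018  0.0004  0.1056] shift(target axes) [-0.0017  0.0003  0.1056] rot [-0.07 -0.02 -0.16]
```

View pics/t7.png

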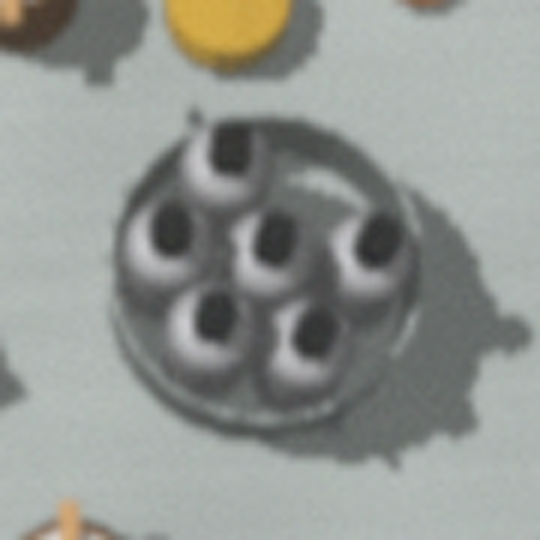

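>>> carry_out(
  commands=[
    [-0.002,0,0.03,0,0,0],
    [0,0,0.035,0,0,0],
    [0,0,0.035,0,0,0],
    [0,0,0,0,0,0],
    [0,0,0,0,0,0],
  ],
)

```text
clock: 19.7
position: [0.4663, 0.3281, 0.2093]
tcp_rot: [0.035, 0.797, 0.565, 0.211]
contact_force: [0.4, 1.2, 0.2]
width: 0.0428
```

```bash
python3 - <<'E'
from h import *
import scipy.optimize as so
plan(rackpt('c',.118),70.9,25)
t=cam('top'); C=np.array([.588,-.024]); P=[]
for a in [(232,155),(170,232),(275,243),(378,240),(215,318),(315,333)]:
    u,n=blob(t['pixels'],np.array(a)/6+[230,120]-.5); P.append(back(t,u,.1375)[0][:2]); print(n,P[-1],np.linalg.norm(P[-1]-C),np.degrees(np.arctan2(*(P[-1]-C)[::-1])))
P=np.array(P)
f=lambda s: -min(np.r_[np.linalg.norm(s-P,axis=1)-.048,.054-np.linalg.norm(s-C)])
r=so.minimize(f,[.628,-.0555],method='Nelder-Mead').x; print(r,f(r),np.linalg.norm(r-P,axis=1)-.048,.054-np.linalg.norm(r-C))
E
```

```text
t 19.7 pos [0.4663 0.3281 0.2093] q [ 0.6625  0.0684 -0.5479  0.531  -0.0877  2.5512] w 0.0428 F [0.4056 1.2437 0.1654]
  shift(now axes) [0.0014 0.0008 0.0633] shift(target axes) [0.0012 0.0006 0.0633] rot [-0.17  0.18 -0.2 ]
27 [ 0.6322 -0.0043] 0.048409346714885934 24.063491516244987
21 [0.5906 0.0257] 0.049812018625708256 86.96924127416627
25 [ 0.5843 -0.0241] 0.003683499918513954 -178.1223822058735
29 [ 0.583  -0.0754] 0.05166750634757374 -95.54635743284982
21 [0.5471 0.0054] 0.050360865088594615 144.28359344146034
23 [ 0.5377 -0.0429] 0.05369619320415761 -159.4441130124964
[ 0.6292 -0.0548] -0.0025665473584546364 [0.0026 0.0413 0.0064 0.0026 0.0538 0.0443] 0.0025665473584546364
```

>>> carry_out(
  commands=[
    [0.001,0.001,0.02,0,0,0],
    [0,0,0.02,0,0,0],
    [0,0,0.015,0,0,0],
    [0,0,0.007,0,0,0],
    [0,0,0,0,0,0],
  ],
)

```text
clock: 20.17
position: [0.4908, 0.3405, 0.1559]
tcp_rot: [0.035, 0.796, 0.565, 0.214]
contact_force: [-0.6, -0.4, 0.2]
width: 0.0429
```

>>> carry_out(
  commands=[
    [0,0,0,0,0,0],
    [0,0,0,0,0,0],
    [0,0,0,0,0,0],
    [0,0,0,0,0,0],
  ],
  grip=0,
)

```text
clock: 20.5
position: [0.4904, 0.3407, 0.1573]
tcp_rot: [0.035, 0.796, 0.565, 0.215]
contact_force: [-2.3, -1.0, 6.8]
width: 0.0206
```

>>> carry_out(
  commands=[
    [0,0,-0.01,0,0,0],
    [0,0,-0.015,0,0,0],
    [0,0,-0.02,0,0,0],
    [0,0,-0.025,0,0,0],
    [0,0,-0.025,0,0,0],
  ],
)

```text
clock: 20.92
position: [0.4535, 0.322, 0.2426]
tcp_rot: [0.035, 0.796, 0.565, 0.214]
contact_force: [2.4, 1.0, -2.6]
width: 0.0207
```

>>> carry_out(
  commands=[
    [0,0,-0.025,0,0,0],
    [0,0,-0.025,0,0,0],
    [0,0,-0.02,0,0,0],
    [0,0,0,0,0,0],
  ],
)

```text
clock: 21.25
position: [0.4272, 0.3097, 0.3096]
tcp_rot: [0.035, 0.796, 0.565, 0.216]
contact_force: [0.5, -0.4, -1.3]
width: 0.0205
```

>>> carry_out(
  commands=[
    [0,0,0,4.4,-4.4,0],
    [0,0,0,4.4,-4.4,0],
    [0,0,0,4.4,-4.4,0],
    [0,0,0,4.4,-4.4,0],
    [0,0,0,0,0,0],
  ],
)

```text
clock: 21.67
position: [0.4301, 0.3106, 0.3]
tcp_rot: [-0.001, 0.816, 0.579, -0.004]
contact_force: [1.1, 0.3, -2.9]
width: 0.0201
```

>>> carry_out(
  commands=[
    [0,0,0,0,0,0],
    [0,0,0,0,0,0],
  ],
)

```text
clock: 21.83
position: [0.4269, 0.309, 0.3037]
tcp_rot: [-0.001, 0.815, 0.579, 0.001]
contact_force: [0.3, -0.3, -2.7]
width: 0.0202
```

```bash
python3 - <<'E'
from h import *
plan([.6282,-.0542,.31],70.9,0)
E
```

```text
t 21.83 pos [0.4269 0.309  0.3037] q [0.6258 0.2425 0.0257 1.3519 0.0014 2.5322] w 0.0202 F [ 0.3142 -0.3007 -2.7011]
  shift(now axes) [-0.2766  0.3097 -0.007 ] shift(target axes) [-0.2774  0.3091 -0.0063] rot [ 0.   -0.14 -0.13]
```

>>> carry_out(
  commands=[
    [-0.02,0.0225,-0.003,0,0,0],
    [-0.025,0.028,-0.003,0,0,0],
    [-0.025,0.028,-0.003,0,0,0],
    [-0.025,0.028,0,0,0,0],
    [-0.025,0.028,0,0,0,0],
  ],
)

```text
clock: 22.25
position: [0.5136, 0.1501, 0.3152]
tcp_rot: [0.0, 0.815, 0.58, 0.003]
contact_force: [1.3, 0.7, -2.5]
width: 0.0203
```

>>> carry_out(
  commands=[
    [-0.025,0.028,0,0,0,0],
    [-0.025,0.028,0,0,0,0],
    [-0.025,0.028,0,0,0,0],
    [-0.025,0.028,0,0,0,0],
    [-0.025,0.028,0,0,0,0],
  ],
)

```text
clock: 22.67
position: [0.6047, -0.0138, 0.3151]
tcp_rot: [0.001, 0.815, 0.579, 0.003]
contact_force: [0.1, 0.0, -2.3]
width: 0.0204
```

>>> carry_out(
  commands=[
    [-0.02,0.022,0,0,0,0],
    [-0.012,0.0135,0,0,0,0],
    [0,0,0.02,0,0,0],
    [0,0,0.02,0,0,0],
    [0,0,0,0,0,0],
  ],
)

```text
clock: 23.08
position: [0.6252, -0.0542, 0.2704]
tcp_rot: [-0.002, 0.815, 0.579, -0.001]
contact_force: [-0.8, 0.5, -3.5]
width: 0.0204
```

>>> carry_out(
  commands=[
    [0,0,0,0,0,0],
    [0,0,0,0,0,0],
  ],
)

```text
clock: 23.25
position: [0.6281, -0.0537, 0.2751]
tcp_rot: [0.0, 0.815, 0.579, 0.002]
contact_force: [-0.5, -0.5, -2.1]
width: 0.0203
```

```bash
python3 - <<'E'
from h import *
plan([.6282,-.0542,.245],70.9,0)
axcheck()
E
```

```text
t 23.25 pos [ 0.6281 -0.0537  0.2751] q [-0.0865  0.4345  0.2369  1.37    0.0024  1.8192] w 0.0203 F [-0.4605 -0.4893 -2.0984]
  shift(now axes) [-0.0005  0.0001  0.0301] shift(target axes) [-0.0004  0.0002  0.0301] rot [ 0.15 -0.18 -0.09]
row 166 u 301.5 x0 285 [ 46  47  55  53  57  58  58  60  66  95 109 116 125 129 132 137 139 139
 141 139 138 137 129 124 113 127 126 118 124 134 144 151 159] [ 56  54  69  67  73  71  73  71  61   7   1   2   0   2   2   2   2   1
   1   3   1   2   1   1   3   6  14 103 173 193 199 207 213]
row 178 u 300.56 x0 284 [196 205 205 186 183 184 184 183 183 113 107 115 122 127 130 134 136 137
 137 137 135 132 125 118 138 169 200 194 191 216 223 195 191] [ 9 11 10  9  9  9  9  9  9  3  1  1  1  1  0  2  1  2  1  0  2  2  1  1
  5 24  9  6 29 12  9 34 41]
```

>>> carry_out(
  commands=[
    [0,0,0.02,0,0,0],
    [0,0,0.015,0,0,0],
    [0,0,0.012,0,0,0],
    [0,0,0.012,0,0,0],
  ],
)

```text
clock: 23.63
position: [0.6294, -0.0536, 0.2152]
tcp_rot: [0.0, 0.815, 0.579, 0.002]
contact_force: [-0.2, 0.6, -1.1]
width: 0.0202
```

>>> carry_out(
  commands=[
    [0,0,0.012,0,0,0],
    [0,0,0.012,0,0,0],
    [0,0,0.002,0,0,0],
  ],
)

```text
clock: 23.88
position: [0.6283, -0.0535, 0.1874]
tcp_rot: [-0.001, 0.815, 0.579, 0.001]
contact_force: [-0.7, 0.7, -1.9]
width: 0.0203
```

```bash
python3 - <<'E'
from h import *
plan([.6282,-.0542,.125],70.9,0)
E
```

```text
t 23.88 pos [ 0.6283 -0.0535  0.1874] q [-0.0862  0.4613  0.0536  1.1634  0.0024  1.8195] w 0.0203 F [-0.6535  0.7241 -1.9289]
  shift(now axes) [-0.0008  0.0002  0.0624] shift(target axes) [-0.0007  0.0001  0.0624] rot [-0.05 -0.13 -0.09]
```

>>> carry_out(
  commands=[
    [0,0,0.014,0,0,0],
    [0,0,0.014,0,0,0],
    [0,0,0.014,0,0,0],
    [0,0,0.01,0,0,0],
    [0,0,0.003,0,0,0],
  ],
)

```text
clock: 24.3
position: [0.6284, -0.0536, 0.1324]
tcp_rot: [-0.001, 0.815, 0.579, 0.001]
contact_force: [-0.5, 0.1, -2.7]
width: 0.0204
```

>>> carry_out(
  commands=[
    [0,0,0.002,0,0,0],
    [0,0,0.002,0,0,0],
  ],
)

```text
clock: 24.47
position: [0.6296, -0.0538, 0.1299]
tcp_rot: [-0.0, 0.815, 0.579, 0.002]
contact_force: [0.8, -0.4, -2.1]
width: 0.0204
```

>>> carry_out(
  commands=[
    [0,0,0.0015,0,0,0],
    [0,0,0.0015,0,0,0],
  ],
)

```text
clock: 24.63
position: [0.63, -0.0536, 0.1286]
tcp_rot: [-0.0, 0.815, 0.579, 0.003]
contact_force: [-4.1, 1.5, 15.5]
width: 0.0201
```

>>> carry_out(
  commands=[
    [0,0,-0.001,0,0,0],
    [0,0,0,0,0,0],
    [0,0,0,0,0,0],
  ],
  grip=0.42,
)

```text
clock: 24.88
position: [0.6295, -0.054, 0.1278]
tcp_rot: [-0.0, 0.815, 0.579, 0.002]
contact_force: [-0.3, 0.9, -0.3]
width: 0.0358
```

>>> carry_out(
  commands=[
    [0,0,-0.01,0,0,0],
    [0,0,-0.02,0,0,0],
    [0,0,-0.035,0,0,0],
    [0,0,-0.04,0,0,0],
    [0,0,-0.02,0,0,0],
  ],
)

```text
clock: 25.3
position: [0.6302, -0.0543, 0.2574]
tcp_rot: [0.001, 0.815, 0.579, 0.003]
contact_force: [1.9, 0.2, -0.1]
width: 0.0358
```

```bash
python3 - <<'E'
from h import *
plan([.35,-.25,.26],70.9,0)
t,s=cam('top'),cam('side')
for n in ('top','side'):
  for k in ['key_center','recess']:
    for d in arm.spot_point(n,k): print(n,k,round(d['p'],2),np.array(d['position']).round(4))
a=cv2.resize(t['pixels'][130:240,310:400,::-1],(450,550),interpolation=cv2.INTER_CUBIC); b=cv2.resize(s['pixels'][160:270,250:320,::-1],(350,550),interpolation=cv2.INTER_CUBIC)
cv2.imwrite('pics/c8.png',np.hstack([a,b]))
E
```

```text
t 25.3 pos [ 0.6302 -0.0543  0.2574] q [-0.0872  0.4379  0.197   1.3235  0.0025  1.8192] w 0.0358 F [ 1.8651  0.1879 -0.0941]
  shift(now axes) [-0.2771 -0.2001 -0.0048] shift(target axes) [-0.2766 -0.2007 -0.0026] rot [ 0.33 -0.23 -0.13]
side key_center 0.83 [ 0.4266 -0.255   0.0182]
side recess 0.62 [ 0.6283 -0.3155  0.0012]
side recess 0.35 [ 0.3647 -0.0595  0.0687]
```

View pics/c8.png

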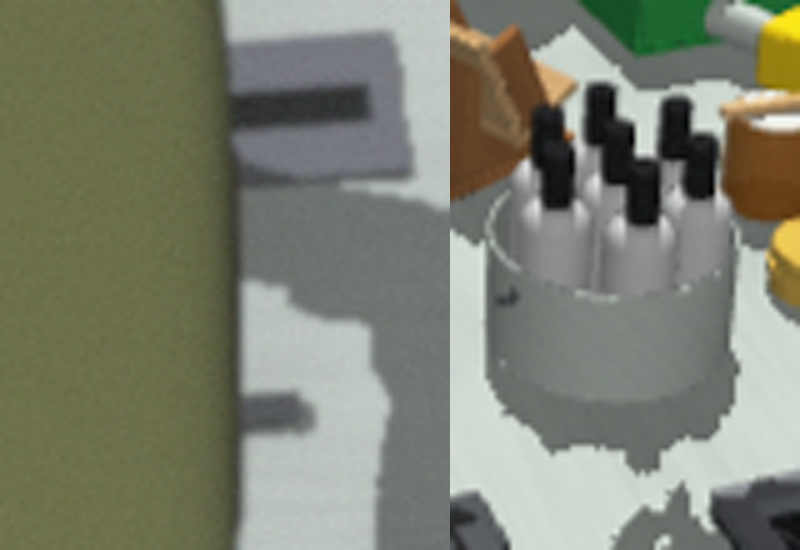

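```bash
cat > fit.py <<'E'
from h import *
import scipy.optimize as so
def box(x0,x1,w,z0,z1): return np.array([[x,y,z] for x in(x0,x1) for y in(-w/2,w/2) for z in(z0,z1)])
KEY=[box(-.075,.024,.020,0,.036),box(.024,.075,.052,0,.014)]
REC=[box(-.0795,.0195,.026,.018,.018),box(.0195,.0795,.058,.018,.018)]
def mask(c,parts,p,S=4):
    m=np.zeros((384*S,512*S),np.uint8); co,si=np.cos(p[2]),np.sin(p[2])
    for b in parts:
        w=b@np.array([[co,si,0],[-si,co,0],[0,0,1]])+[p[0],p[1],0]
        cv2.fillConvexPoly(m,cv2.convexHull(((proj(c,w)+.5)*S).astype(np.int32)),255)
    return cv2.resize(m,(512,384),interpolation=cv2.INTER_AREA)/255.
def fit(c,im,parts,p0,r=26):
    """pose at which mean brightness inside the model differs most cleanly from outside (two-level least squares)"""
    u,v=proj(c,[p0[0],p0[1],.015])[0].astype(int); sl=np.s_[v-r:v+r,u-int(1.5*r):u+int(1.5*r)]; g=im.mean(2)[sl].astype(float)
    def f(q):
        m=mask(c,parts,[p0[0]+q[0]/1e3,p0[1]+q[1]/1e3,p0[2]+q[2]/50])[sl]; A=np.c_[m.ravel(),1-m.ravel()]
        return np.abs(A@np.linalg.lstsq(A,g.ravel(),rcond=None)[0]-g.ravel()).mean()
    best=min((so.minimize(f,[a,b,k],method='Nelder-Mead',options=dict(initial_simplex=np.array([a,b,k])+np.array([[0,0,0],[5,0,0],[0,5,0],[0,0,6]]))) for a in(-2,2) for b in(-2,2) for k in(-3,3)),key=lambda r:r.fun)
    q=best.x; return np.array([p0[0]+q[0]/1e3,p0[1]+q[1]/1e3,p0[2]+q[2]/50]),best.fun
def overlay(c,im,parts,p,box,k):
    o=cv2.resize(im[box[1]:box[3],box[0]:box[2],::-1],None,fx=k,fy=k,interpolation=cv2.INTER_CUBIC)
    m=(mask(c,parts,p)[box[1]:box[3],box[0]:box[2]]); m=(cv2.resize(m,None,fx=k,fy=k)>.5).astype(np.uint8)
    cv2.drawContours(o,cv2.findContours(m,0,2)[0],-1,(0,255,0),1); return o
E
python3 - <<'E'
from fit import *
rows=[]
for n in('top','side'):
    c=cam(n); im=cv2.imread(f'pics/{n}_raw.png')[:,:,::-1]; o=[]
    for nm,parts,p0 in(('key',KEY,[.4275,-.257,1.6]),('rec',REC,[.629,-.316,1.6])):
        p,e=fit(c,im,parts,p0); print(n,nm,p[:2],np.degrees(p[2]),e)
        u,v=proj(c,[p0[0],p0[1],.015])[0].astype(int); o.append(overlay(c,im,parts,p,(u-40,v-30,u+40,v+30),5))
    rows.append(np.hstack(o))
cv2.imwrite('pics/c9.png',np.vstack(rows))
E
```

```text
top key [ 0.4279 -0.2556] 92.76911188493663 4.556783237238693
top rec [ 0.6322 -0.3162] 93.9637082402591 23.383331714563784
side key [ 0.427  -0.2585] 93.61059376503853 10.895981586033285
side rec [ 0.632  -0.3169] 93.30746669973963 39.74621049613465
```

View pics/c9.png

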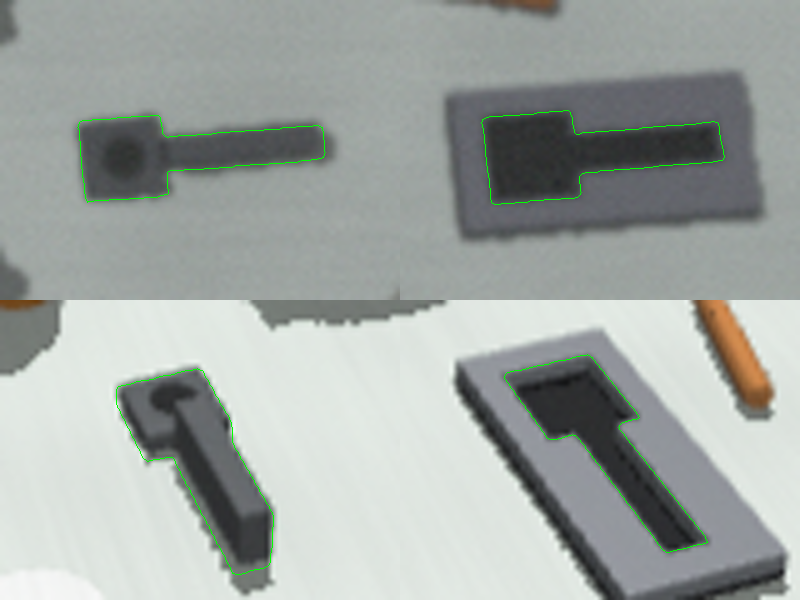

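>>> carry_out(
  commands=[
    [-0.0323,-0.0156,0,0,0,0],
    [-0.0323,-0.0156,0,0,0,0],
    [-0.0323,-0.0156,0,0,0,0],
    [-0.0323,-0.0156,0,0,0,0],
    [-0.0323,-0.0156,0.02,0,0,0],
  ],
  grip=0.5,
)

```text
clock: 26.12
position: [0.5023, -0.1823, 0.2335]
tcp_rot: [0.001, 0.815, 0.579, 0.002]
contact_force: [1.4, -0.3, -0.2]
width: 0.0429
```

>>> carry_out(
  commands=[
    [-0.0323,-0.0156,0.02,0,0,0],
    [-0.0323,-0.0156,0.02,0,0,0],
    [-0.032,-0.016,0.02,0,0,0],
    [0,0,0.02,0,0,-5.5],
    [0,0,0.02,0,0,-5.5],
  ],
)

```text
clock: 26.53
position: [0.4229, -0.2571, 0.1296]
tcp_rot: [-0.002, 0.756, 0.655, 0.001]
contact_force: [0.7, 0.3, -0.1]
width: 0.0428
```

>>> carry_out(
  commands=[
    [0,0,0.02,0,0,-5.5],
    [0,0,0.02,0,0,-5.5],
    [0,0,0,0,0,0],
    [0,0,0,0,0,0],
  ],
)

```text
clock: 26.87
position: [0.4239, -0.2552, 0.0899]
tcp_rot: [-0.003, 0.691, 0.723, 0.001]
contact_force: [-1.1, 1.2, 0.9]
width: 0.0427
```

```bash
python3 - <<'E'
from fit import *
plan([.4275,-.257,.016],93,0)
t=cam('top')
P=[]
for a in [(232,155),(170,232),(275,243),(378,240),(215,318),(315,333),(325,190)]:
    u,n=blob(t['pixels'],np.array(a)/6+[230,120]-.5); print(n,back(t,u,.1375)[0][:2])
E
```

```text
t 26.87 pos [ 0.4239 -0.2552  0.0899] q [-0.5435  0.3198 -0.4512  0.8054  0.0023  0.9814] w 0.0427 F [-1.0873  1.2427  0.9391]
  shift(now axes) [-0.0023  0.0038  0.0739] shift(target axes) [-0.002   0.0035  0.0739] rot [-0.19 -0.29 -0.37]
22 [ 0.6306 -0.0038]
23 [0.5903 0.0261]
26 [ 0.5847 -0.0242]
33 [ 0.5847 -0.0754]
20 [0.5476 0.0057]
22 [ 0.5375 -0.0425]
21 [ 0.628  -0.0539]
```

>>> carry_out(
  commands=[
    [-0.002,0.004,0.02,-0.2,-0.3,-0.4],
    [0,0,0.025,0,0,0],
    [0,0,0.02,0,0,0],
    [0,0,0.008,0,0,0],
    [0,0,0,0,0,0],
  ],
)

```text
clock: 27.33
position: [0.4293, -0.2575, 0.0176]
tcp_rot: [0.001, 0.688, 0.726, 0.0]
contact_force: [-0.3, -0.9, 0.5]
width: 0.0427
```

>>> carry_out(
  commands=[
    [0,0,0,0,0,0],
  ],
)

```text
clock: 27.42
position: [0.4305, -0.2584, 0.0192]
tcp_rot: [0.003, 0.687, 0.726, 0.001]
contact_force: [0.3, -0.5, 0.3]
width: 0.0428
```

```bash
python3 - <<'E'
from fit import *
plan([.4275,-.257,.016],93,0)
E
```

```text
t 27.42 pos [ 0.4305 -0.2584  0.0192] q [-0.5404  0.4088 -0.5397  0.6166 -0.0001  0.9755] w 0.0428 F [ 0.2519 -0.5156  0.296 ]
  shift(now axes) [ 0.0015 -0.003   0.0032] shift(target axes) [ 0.0015 -0.0029  0.0032] rot [0.27 0.19 0.14]
```

>>> carry_out(
  commands=[
    [0.001,-0.003,0.002,0,0,0],
    [0,0,0,0,0,0],
    [0,0,0,0,0,0],
    [0,0,0,0,0,0],
    [0,0,0,0,0,0],
  ],
  grip=0,
)

```text
clock: 27.83
position: [0.4277, -0.2578, 0.0177]
tcp_rot: [0.004, 0.687, 0.726, 0.001]
contact_force: [-0.1, 1.5, 6.9]
width: 0.0187
```

>>> carry_out(
  commands=[
    [0,0,0,0,0,0],
  ],
)

```text
clock: 27.92
position: [0.4277, -0.2577, 0.0177]
tcp_rot: [0.003, 0.687, 0.726, 0.001]
contact_force: [-1.8, 1.8, 7.3]
width: 0.0188
```

```bash
python3 - <<'E'
from fit import *
plan([.4275,-.257,.016],93,0)
c=cam('side'); p,e=fit(c,c['pixels'],KEY,[.4275,-.257,1.62]); print(p,e)
E
```

```text
t 27.92 pos [ 0.4277 -0.2577  0.0177] q [-0.5423  0.4063 -0.5496  0.6077  0.      0.9732] w 0.0188 F [-1.7766  1.8157  7.2965]
  shift(now axes) [ 0.0008 -0.0002  0.0017] shift(target axes) [ 0.0008 -0.0002  0.0017] rot [0.34 0.23 0.16]
[ 0.4278 -0.2539  1.6145] 50.915054186527165
```

>>> carry_out(
  commands=[
    [0,0,-0.01,0,0,0],
    [0,0,-0.02,0,0,0],
    [0,0,-0.02,0,0,0],
    [0,0,-0.01,0,0,0],
    [-0.007,0.02,0,0,0,0],
  ],
  newtons=80,
)

```text
clock: 28.38
position: [0.444, -0.262, 0.0784]
tcp_rot: [0.001, 0.688, 0.726, -0.0]
contact_force: [-0.6, -0.0, -2.5]
width: 0.0181
```

>>> carry_out(
  commands=[
    [-0.0105,0.03,0,0,0,0],
    [-0.0105,0.03,0,0,0,0],
    [-0.0105,0.03,0,0,0,0],
    [-0.0105,0.03,0,0,0,0],
    [-0.0105,0.03,0,0,0,0],
  ],
)

```text
clock: 28.8
position: [0.6006, -0.3073, 0.0771]
tcp_rot: [0.002, 0.687, 0.726, 0.0]
contact_force: [-0.4, 0.4, -1.5]
width: 0.018
```

>>> carry_out(
  commands=[
    [-0.007,0.02,0,0,0,-0.5],
    [-0.004,0.011,0,0,0,0],
    [0,0,0,0,0,0],
    [0,0,0,0,0,0],
    [0,0,0,0,0,0],
  ],
)

```text
clock: 29.22
position: [0.6298, -0.3157, 0.0768]
tcp_rot: [0.001, 0.684, 0.729, 0.0]
contact_force: [0.4, -0.7, -2.4]
width: 0.0183
```

```bash
python3 - <<'E'
from fit import *
plan([.6324,-.3172,.04],93.6,0)
s=arm.observe(); z=s['position'][2]-.0177
K=[b+[0,0,z] for b in KEY]
im=[]
for n in('side','top'):
    c=cam(n)
    p,e=fit(c,c['pixels'],K,[.632,-.317,1.63]); print(n,p,np.degrees(p[2]),e)
    u,v=proj(c,[.632,-.317,.04])[0].astype(int); im.append(overlay(c,c['pixels'],K,[*(s['position'][:2]+[0,0]),1.634],(u-40,v-40,u+40,v+40),5))
cv2.imwrite('pics/c10.png',np.hstack(im))
E
```

```text
t 29.22 pos [ 0.6298 -0.3157  0.0768] q [-0.4644  0.6504  0.0963  1.0142 -0.0006  1.0424] w 0.0183 F [ 0.4056 -0.6957 -2.4403]
  shift(now axes) [-0.0016  0.0024  0.0368] shift(target axes) [-0.0016  0.0025  0.0368] rot [0.11 0.1  0.06]
side [ 0.6295 -0.3131  1.5968] 91.49041218242952 60.888655577030505
top [ 0.6151 -0.326   1.5617] 89.47824023264212 45.211962823932694
```

View pics/c10.png

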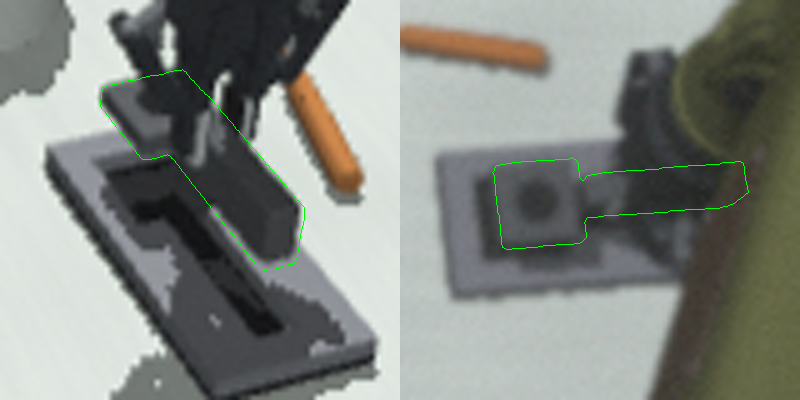

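>>> carry_out(
  commands=[
    [-0.0016,0.0025,0.01,0,0,0],
    [0,0,0.015,0,0,0],
    [0,0,0.008,0,0,0],
    [0,0,0,0,0,0],
    [0,0,0,0,0,0],
  ],
)

```text
clock: 29.73
position: [0.6329, -0.3173, 0.0433]
tcp_rot: [0.001, 0.684, 0.729, 0.0]
contact_force: [-1.0, -0.6, -2.1]
width: 0.0178
```

```bash
python3 - <<'E'
from fit import *
plan([.6324,-.3170,.0237],93.6,0)
E
```

```text
t 29.73 pos [ 0.6329 -0.3173  0.0433] q [-0.4646  0.6815  0.0637  0.9506 -0.0004  1.0422] w 0.0178 F [-0.9591 -0.5746 -2.106 ]
  shift(now axes) [ 0.0004 -0.0005  0.0196] shift(target axes) [ 0.0004 -0.0004  0.0196] rot [0.1  0.09 0.07]
```

>>> carry_out(
  commands=[
    [0,0,0.005,0,0,0],
    [0,0,0.005,0,0,0],
    [0,0,0,0,0,0],
  ],
)

```text
clock: 29.98
position: [0.6347, -0.3183, 0.0355]
tcp_rot: [0.003, 0.684, 0.729, 0.001]
contact_force: [-0.7, 0.2, 1.5]
width: 0.0181
```

>>> carry_out(
  commands=[
    [0,0,0.004,0,0,0],
    [0,0,0.003,0,0,0],
    [0,0,0,0,0,0],
  ],
)

```text
clock: 30.23
position: [0.6337, -0.3177, 0.0267]
tcp_rot: [0.002, 0.684, 0.729, 0.0]
contact_force: [0.2, 0.5, -3.1]
width: 0.0183
```

>>> carry_out(
  commands=[
    [0,0,0.002,0,0,0],
    [0,0,0.001,0,0,0],
    [0,0,0,0,0,0],
  ],
)

```text
clock: 30.48
position: [0.6339, -0.3178, 0.024]
tcp_rot: [0.002, 0.684, 0.729, 0.0]
contact_force: [-1.6, 0.2, -2.2]
width: 0.0178
```

>>> carry_out(
  commands=[
    [0,0,0.001,0,0,0],
    [0,0,0.0005,0,0,0],
    [0,0,0,0,0,0],
  ],
)

```text
clock: 30.73
position: [0.634, -0.3178, 0.0238]
tcp_rot: [0.002, 0.684, 0.729, 0.0]
contact_force: [-2.8, 1.7, 4.9]
width: 0.0179
```

>>> carry_out(
  commands=[
    [0,0,-0.0005,0,0,0],
    [0,0,0,0,0,0],
    [0,0,0,0,0,0],
    [0,0,0,0,0,0],
  ],
  grip=0.5,
)

```text
clock: 31.07
position: [0.6346, -0.318, 0.0234]
tcp_rot: [0.003, 0.684, 0.729, 0.001]
contact_force: [0.1, -0.1, 1.6]
width: 0.043
```

>>> carry_out(
  commands=[
    [0,0,-0.01,0,0,0],
    [0,0,-0.02,0,0,0],
    [0,0,-0.02,0,0,0],
    [0,0,0,0,0,0],
  ],
)

```text
clock: 31.4
position: [0.6369, -0.3192, 0.0787]
tcp_rot: [0.006, 0.684, 0.729, 0.002]
contact_force: [0.5, -0.7, 0.5]
width: 0.0425
```

>>> carry_out(
  commands=[
    [0,0,0,0,0,0],
    [0,0,0,0,0,0],
    [0,0,0,0,0,0],
    [0,0,0.012,0,0,0],
    [0,0,0.012,0,0,0],
  ],
  grip=0,
  newtons=20,
)

```text
clock: 31.82
position: [0.634, -0.3178, 0.0482]
tcp_rot: [0.002, 0.684, 0.729, 0.001]
contact_force: [0.1, 0.1, -0.1]
width: 0.0003
```

>>> carry_out(
  commands=[
    [0,0,0.006,0,0,0],
    [0,0,0,0,0,0],
  ],
)

```text
clock: 31.98
position: [0.6329, -0.3173, 0.0421]
tcp_rot: [0.001, 0.684, 0.729, 0.0]
contact_force: [-2.2, 0.6, 6.1]
width: 0.0002
```

>>> carry_out(
  commands=[
    [0,0,0.003,0,0,0],
    [0,0,0.001,0,0,0],
  ],
)

```text
clock: 32.15
position: [0.633, -0.3173, 0.042]
tcp_rot: [0.002, 0.684, 0.729, 0.0]
contact_force: [-8.6, 4.0, 27.2]
width: 0.0001
```

>>> carry_out(
  commands=[
    [0,0,0.001,0,0,0],
    [0,0,0.001,0,0,0],
  ],
)

```text
clock: 32.32
position: [0.633, -0.3173, 0.0419]
tcp_rot: [0.002, 0.684, 0.729, 0.001]
contact_force: [-11.6, 6.5, 35.7]
width: -0.0001
```

Pressing on the handle stopped the fingers at 41.9 mm. The handle top should be at 42 mm with the key home. I'll retreat and check.

>>> carry_out(
  commands=[
    [0,0,-0.005,0,0,0],
    [0,0,-0.02,0,0,0],
    [0,0,-0.04,0,0,0],
    [0,0,-0.04,0,0,0],
    [0,0,-0.04,0,0,0],
  ],
)

```text
clock: 32.73
position: [0.6321, -0.3168, 0.1813]
tcp_rot: [0.0, 0.684, 0.729, -0.0]
contact_force: [0.9, 0.3, 0.0]
width: -0.0003
```

>>> carry_out(
  commands=[
    [-0.02,-0.035,0,0,0,0],
    [-0.02,-0.035,0,0,0,0],
    [-0.02,-0.035,0,0,0,0],
    [-0.02,-0.035,0,0,0,0],
    [-0.02,-0.035,0,0,0,0],
  ],
)

```text
clock: 33.15
position: [0.4631, -0.4285, 0.1801]
tcp_rot: [0.001, 0.684, 0.73, 0.0]
contact_force: [0.1, -0.5, 0.3]
width: 0.0002
```

>>> carry_out(
  commands=[
    [0,0,0,0,0,0],
    [0,0,0,0,0,0],
    [0,0,0,0,0,0],
  ],
)

```text
clock: 33.4
position: [0.4649, -0.4282, 0.1807]
tcp_rot: [0.002, 0.684, 0.729, 0.001]
contact_force: [0.8, 0.7, 0.9]
width: -0.0
```

```bash
python3 - <<'E'
from fit import *
for n in('top','side'):
    cam(n)
    for k in('key_center','recess'):
        for d in arm.spot_point(n,k): print(n,k,round(d['p'],2),np.array(d['position']).round(4))
t=cam('top')
for a in [(232,155),(170,232),(275,243),(378,240),(215,318),(315,333),(325,190)]:
    u,m=blob(t['pixels'],np.array(a)/6+[230,120]-.5); x=back(t,u,.1375)[0][:2]; print(m,x,np.linalg.norm(x-[.587,-.024]))
print(arm.observe()['contact_force'],arm.observe()['clock'])
E
```

```text
top key_center 0.94 [ 0.6357 -0.318   0.0228]
top recess 0.66 [ 0.6293 -0.3192  0.004 ]
side key_center 0.64 [ 0.63   -0.3183  0.0224]
side key_center 0.55 [ 0.5821 -0.0272  0.0831]
side key_center 0.21 [0.5469 0.0031 0.0787]
side recess 0.83 [ 0.6339 -0.3185  0.0003]
side recess 0.69 [0.5901 0.0263 0.0836]
29 [ 0.6314 -0.0042] 0.04862869788899093
28 [0.5907 0.0268] 0.050927648556234544
28 [ 0.5855 -0.0247] 0.0016759035892487415
34 [ 0.5837 -0.0757] 0.05177933429389405
24 [0.5467 0.0051] 0.04970295890557006
26 [ 0.538  -0.0426] 0.05243275270354435
29 [ 0.629  -0.0542] 0.05179079509264329
[-0.4965  0.8494  0.3849] 33.75
```

Key and bottles are where they should be, so I'm handing in.

```bash
python3 -c "
from bench import arm
print(arm.hand_in())"
```

```text
the job is handed in; nothing more can be done
None
```

I moved bottles a, b and c from the rack into the tub's three empty places. I then picked up the cap key, lowered it into the tray's cutout and pressed it down. The job was handed in at about 34 s of the 72 s allowed; no verdict was reported.

- **Bottles:** in the last top view all seven caps sat where upright bottles would put them. The axes were 2 to 52 mm from my estimate of the tub centre (limit 59 mm). Each new bottle was lowered until it pressed on the floor (14 to 19 N) before I let go.
- **Key:** with the key pressed at 36 N, the fingers stopped on the handle at 41.9 mm, against 42 mm expected when home. At the end the detector put key_center at 22 to 23 mm high (24 mm expected), and 4 to 6 mm sideways from where it put the recess. That is close to the 7 mm limit, but the detector is only good to about 4 mm. The key dropped through the tray's opening without catching, which leaves it only 3 mm of play each side and 4 mm each end.
- **Disagreements and gaps:**
  - While the gripper held the key, my outline fits gave unusable positions, so I ignored them and relied on the overlay, which matched.
  - The first grasp approach was about 12 mm off, and I corrected it before gripping.
  - I did not measure the bystanders again at the end. I kept the moves clear of them and saw no unexpected contact forces.

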